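Load a carrier into the workholder and snug the guide rail with the thumbwheel

TASK

Lift the carrier by its bar, lay it flat in the open track of the workholder, between the two rails and centred along them, and let go. Then roll the recessed thumbwheel with a light fingertip to drive the guide rail in until it holds the carrier snug against the fixed rail, and stop as soon as the wheel goes stiff so as not to crush the carrier. Never push the guide rail directly, and leave the jar, the tray and the loupe alone.

Things in the scene. Friction and masses are not known exactly. Their poses are not given: they have to be found in the camera images.
- workholder: Fixed workholder: dark steel base plate 120 mm (x) by 200 mm (y from -130 to +70), 20 mm high; its top at z = 20 mm is the track. Origin: bench level, midway along the rails. x runs along the rails, z up, y points from the thumbwheel across the track to the fixed rail (90 mm long, top at z = 28 mm, inner face at y = +50 mm).
- wheel_slot (a point): Centre of the slot in the top of the thumbwheel's aluminium housing, at the housing's top: workholder x = 0, y = -93 mm, z = 50 mm; axes as the workholder's. Housing 49 mm (x) by 62 mm (y); slot 17 mm (x) by 36 mm (y). The wheel's crown stands 6 mm above this point. Pressing the wheel with more than 25 N damages it; about 6 N turns it well.
- thumbwheel: Knurled dark grey wheel, radius 22 mm, 14 mm thick, sunk in the slot. Origin: its centre; its x is the axle, along the workholder's x; y, z turn with it. Moving the crown to the workholder's +y drives the guide rail to +y, 0.45 mm per mm of rim, against about 1.4 N at the rim. It does not yield to pressing. When the carrier is snug the wheel stops and the finger drags, then slips.
- guide_rail: Moving steel rail, 90 mm long, 12 mm wide, 8 mm high, parallel to the fixed rail; axes as the workholder's. Origin: middle of its inner face, at track level. It slides along the workholder's y, from y = -22 mm (open) to +12 mm; with the carrier snug between the rails it stands at about y = +6 mm. Friction holds it where it is left.
- carrier: Loose steel plate 100 mm (its x) by 44 mm (its y) by 8 mm, about 0.2 kg, with small brass pads and an aluminium lifting bar in its middle: 30 mm (x) by 14 mm (y), from 8 to 36 mm above the underside. Origin: centre of the underside, z up. It may lie either way round in the track. More than 25 N from the guide rail crushes it.
- jar: Bystander: glass jar 44 mm across, 55 mm high; origin centre of underside.
- parts_tray: Bystander: open divided tray 100 by 130 by 30 mm; origin centre of underside.
- loupe: Bystander: black eye loupe 42 mm across, 38 mm high; origin centre of underside.
There are look-alikes about, which are no part of the job. Several things look just like the workholder: the one meant starts farthest to the robot's right.

How it is judged:
By the outcome, as a careful person would: the job done as asked, in the order asked, and still so for the second after the job is handed in, with the robot touching nothing.
It also fails if it takes over 64 s, if anything falls off the work surface, if the arm or the gripper's body presses on something with over 40 N, if the wrist force passes 120 N, or if a joint passes its speed limit or range.

ROBOT

A 6-joint arm with a two-finger parallel gripper is mounted at the origin on the work surface. World frame = base frame: x ahead of the robot, y to its left, z up, the work surface at z = 0. Lengths are in mm, angles in rad, forces in N, time in s.
With the tool pointing down it reaches from about 350 to 875 mm from the base axis. Payload 4.2 kg.
Tool frame: the origin (TCP) lies on the centre line of the jaws, within the pads' length; the fingertips stand 22 mm ahead of it and the grasp point (between the pads) lies 3 mm ahead of it (arm.nose_length is the distance from the TCP to the fingertips, in mm); z points along the fingers, x is the direction in which the jaws open and shut, and the axes are right-handed (so a half turn about z gives the same grasp; the last joint's range is limited). The gripper opens to 85 mm and grips with 20 to 120 N. Pads are 22 mm wide; open, the fingers measure 114 mm over their backs; the gripper's body (76 mm by 85 mm) begins 54 mm behind the grasp point. The pads swing forward as they close: fully open they stand 13 mm farther back than shut.
Start: joints at [-1.002, 0.385, 0.008, 0, -1.194, -0.259], TCP at [190.558, -595.22, 214.312] pointing down, gripper open.
Joint ranges: [-3.14, 3.14], [-1.21, 2.06], [-1.07, 1.41], [-3.16, 2.05], [-2.99, -0.16], [-3.1, 3.1]. Speed limits (rad/s): [2.79, 2.79, 3.14, 3.14, 3.14, 3.14].

INTERFACE

Orientations are given as a unit quaternion [x, y, z, w].
In Python, from bench import telemetry, get_image, workorder, nets, arm gives the robot as it stands.
- The arm moves only by the tool apply_moves, never from a script. Its argument "steps" is a list of rows, each an object with "hand": the opening, from 0 (shut) to 1 (fully open); "xyz": the shift along the tool's x, y, z in cm, a list of three; "delta_rot": the turn, a rotation vector about the tool's x, y, z in rad, a list of three. In form: [{"hand": hand, "xyz": [x, y, z], "delta_rot": [wx, wy, wz]}, ...]. A call has 1 to 12 rows; each row is the pose to reach, as a shift and turn from the pose commanded when the call began, along the tool's axes at that moment; what a row does not reach only later rows make up. A row lasts 1/12 s, in which the tool goes at most 41.7 mm and 7.16 degrees, less where a joint would pass 70% of its speed; a pose out of reach is approached as far as the arm can. A call with a gripper value outside its range is refused whole. The fingers move at their own pace and stop on an object; the grip force is fixed at half the most. Time passes only in rows, so rows that repeat a pose let the fingers close. It gives the time, the measured TCP pose, the force and the opening at its end, in the units of the state.
- telemetry.read_state(): the state, without advancing time (a new reading comes with each control period).
- get_image(name): name is "scene" or "top" or "wrist"; returns a dict with "frame" (420x560x3 uint8, blue, green, red), "fx", "fy", "cx", "cy" (pixels), "distortion" ([k1, k2, p1, p2, k3] as OpenCV has them; the pictures are not rectified), "origin" and "orientation" of the camera in the world. Camera axes: x right, y down, z forward; pixel columns grow to the right and rows downward; lengths in mm; the calibration is good to about 2 mm. A picture is of the moment at which its call begins. There is no depth.
- workorder.job_done(): hands the job in, once; it reports no verdict.
Trained networks look in a picture, given as the dict that the camera call returned (one of the last four; its "shot" number tells which), for a name from the list of things; names that differ only in an ending like _2 or _b are one class to them, and where a whole thing is asked for, a point or a joint stands for the part that bears it (a point fixed in the world has none). Each returns a list of dicts, best first, with "confidence" (0 to 1); they miss things now and then, are a little off and sometimes report something else, mostly with a low value. They report only what shows in the picture. A call takes as long as a camera call. They do not tell look-alikes from the thing itself.
- nets.recognise(picture, label): "xyz" ([x, y, z] in mm, in world coordinates, good to about 4 mm: the middle of the surface that is visible of it).
- nets.outline_of(picture, label): "pixels" (420x560 bool, what is visible of it).
- nets.pinpoint(picture, label): "xyz" ([x, y, z] in mm, in world coordinates, good to about 4 mm: a listed point, or the origin of a listed thing).
The state is a dict: "clock": time; "joints": joint angles; "joint_vel": joint speeds; "joint_efforts": joint torques, N m; "position": TCP position; "ee_rot": TCP orientation; "contact_force": force on the tool from outside, world axes, zero at the start; "wrist_torque": the same for the moment, N m; "gripper_width": finger opening in mm.
Only numpy, scipy, OpenCV 4.12 (cv2) and the standard library are available. Lean on these libraries where they do the work, as an engineer would, in place of code of your own. Each camera call takes 0.05 s, during which the arm holds its last target.

## Working session

There is one attempt and no reset: what is moved stays moved. The work goes in short steps, Python scripts to look and compute and a tool call to move; the robot and the scene stay as the last step left them, time stands still between calls to the robot, and variables do not carry over. Pictures are saved under pics/ and viewed, and the job is handed in when it is done.

Besides the shell and the picture viewer there is one more tool, called after "Request:" by a JSON object that holds its "api" and its "payload", one argument or row to a line. apply_moves: Moves the arm, as the interface text tells. Its arguments: {"type":"object","properties":{"steps":{"type":"array"}},"required":["steps"]}

```bash
ls; mkdir -p pics; cat > h.py <<'E'
import numpy as np, cv2
from scipy.spatial.transform import Rotation as R
from bench import telemetry, get_image, workorder, nets, arm
def K(p): return np.array([[p['fx'],0,p['cx']],[0,p['fy'],p['cy']],[0,0,1.]])
def proj(p,X):
    Rm=R.from_quat(p['orientation']).as_matrix(); X=np.atleast_2d(X)
    Xc=(X-np.array(p['origin']))@Rm
    return cv2.projectPoints(Xc,np.zeros(3),np.zeros(3),K(p),np.array(p['distortion']))[0].reshape(-1,2)
def unproj(p,uv,z):
    n=cv2.undistortPoints(np.array(uv,float).reshape(-1,1,2),K(p),np.array(p['distortion'])).reshape(-1,2)
    d=np.c_[n,np.ones(len(n))]@R.from_quat(p['orientation']).as_matrix().T
    o=np.array(p['origin']); t=(z-o[2])/d[:,2]
    return o+d*t[:,None]
E
python3 - <<'E'
from h import *
s=telemetry.read_state(); print({k:np.round(v,3) for k,v in s.items()})
for n in ['scene','top','wrist']:
    p=get_image(n); cv2.imwrite(f'pics/{n}0.png',p['frame']); print(n,p['origin'],p['orientation'],p['fx'])
    for l in ['workholder','wheel_slot','thumbwheel','guide_rail','carrier','jar','parts_tray','loupe']:
        print(l,[(np.round(d['xyz']),round(d['confidence'],2),np.round(proj(p,d['xyz'])[0])) for d in nets.pinpoint(p,l)])
E
```

```text
pics
{'clock': np.float64(0.0), 'joints': array([-1.002e+00,  3.860e-01,  7.000e-03, -1.000e-03, -1.194e+00,
       -2.590e-01]), 'joint_vel': array([-0.001, -0.001, -0.   ,  0.001, -0.001, -0.   ]), 'joint_efforts': array([-0.0000e+00, -3.9229e+01,  1.8840e+01,  4.1860e+00, -5.0000e-03,
       -0.0000e+00]), 'position': array([ 190.381, -594.642,  213.202]), 'ee_rot': array([ 0.59 ,  0.808,  0.001, -0.001]), 'contact_force': array([-0.15 ,  0.512, -0.64 ]), 'wrist_torque': array([ 0.009, -0.014,  0.038]), 'gripper_width': np.float64(85.187)}
scene [1110.15538491  590.83485497  685.15961565] [ 0.36119663  0.82125908 -0.40512447 -0.17591099] 473.4798670686136
workholder [(array([251., 328.,  -2.]), 0.92, array([457., 225.])), (array([539., 161.,   0.]), 0.81, array([318., 256.]))]
wheel_slot [(array([230., 235.,  52.]), 0.71, array([429., 186.])), (array([539.,  71.,  53.]), 0.63, array([286., 218.]))]
thumbwheel [(array([230., 239.,  37.]), 0.64, array([429., 192.])), (array([537.,  70.,  36.]), 0.56, array([286., 223.])), (array([ 509., -253.,   -1.]), 0.51, array([201., 175.]))]
gu
[... 946 characters left out ...]
ray([249., 306.,  19.]), 0.74, array([155., 312.])), (array([539., 148.,  18.]), 0.55, array([228., 184.])), (array([ 690., -339.,   -0.]), 0.2, array([434., 123.]))]
carrier [(array([ 512., -250.,    2.]), 0.59, array([399., 197.]))]
jar [(array([ 718., -124.,    0.]), 0.71, array([344., 112.]))]
parts_tray [(array([ 691., -340.,    0.]), 0.63, array([434., 123.]))]
loupe [(array([428., 377.,  -4.]), 0.59, array([131., 233.]))]
wrist [ 110.69472888 -622.373314    374.28964751] [0.58168906 0.79610489 0.13463679 0.09862946] 334.9818850573869
workholder []
wheel_slot []
thumbwheel []
guide_rail []
carrier [(array([ 515., -253.,    0.]), 0.68, array([418., 419.]))]
jar []
parts_tray []
loupe []
```

View pics/scene0.png

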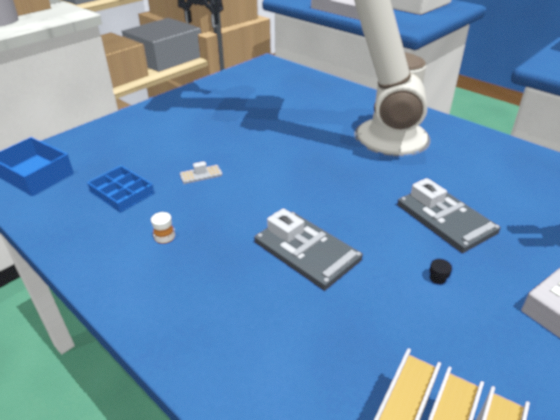

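View pics/top0.png

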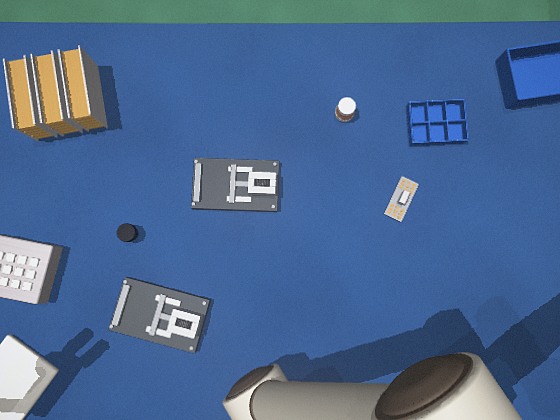

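Two look-alike workholders appear in the top view: A at about (236,185), world (540,163), and B at about (160,315), world (252,329). A has the smaller y, so it is farther to the robot's right and fits the description. I'll confirm it in a crop and refine its pose.

```bash
python3 - <<'E'
from h import *
p=get_image('top'); f=p['frame']
a=cv2.resize(f[145:225,180:295],None,fx=6.5,fy=6.5,interpolation=cv2.INTER_CUBIC)
cv2.imwrite('pics/cropA.png',a)
b=cv2.resize(f[165:230,370:430],None,fx=9,fy=9,interpolation=cv2.INTER_CUBIC); cv2.imwrite('pics/cropC.png',b)
for l,z in [('workholder',20),('carrier',8)]:
    for o in nets.outline_of(p,l):
        m=o['pixels'].astype(np.uint8); c=max(cv2.findContours(m,0,1)[0],key=cv2.contourArea)
        r=cv2.boxPoints(cv2.minAreaRect(c)); 
        w=unproj(p,r,z); print(l,o['confidence'],np.round(r).tolist(),np.round(w[:,:2],1).tolist(),'c',w.mean(0).round(1), [round(float(np.linalg.norm(w[i]-w[i-1])),1) for i in range(4)],[round(float(np.degrees(np.arctan2(*(w[i]-w[i-1])[[1,0]]))),1) for i in range(4)])
E
```

```text
workholder 0.78 [[108.0, 330.0], [124.0, 274.0], [211.0, 299.0], [196.0, 354.0]] [[211.5, 408.4], [332.3, 380.5], [277.5, 182.2], [158.3, 213.4]] c [244.9 296.1  20. ] [202.1, 123.9, 205.7, 123.2] [74.7, -13.0, -105.4, 165.3]
workholder 0.55 [[191.0, 158.0], [278.0, 158.0], [278.0, 212.0], [191.0, 212.0]] [[601.1, 236.4], [601.0, 33.3], [473.9, 33.1], [474.0, 233.1]] c [537.5 134.   20. ] [127.1, 203.2, 127.2, 200.0] [1.5, -90.0, -179.9, 90.0]
```

View pics/cropA.png

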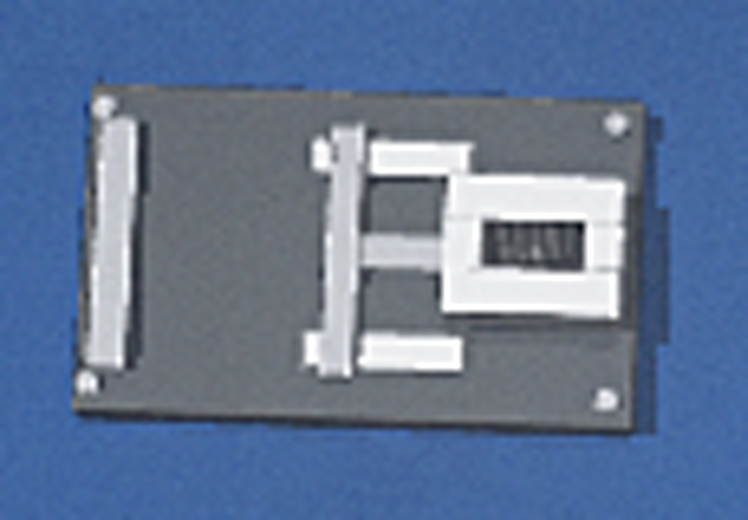

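View pics/cropC.png

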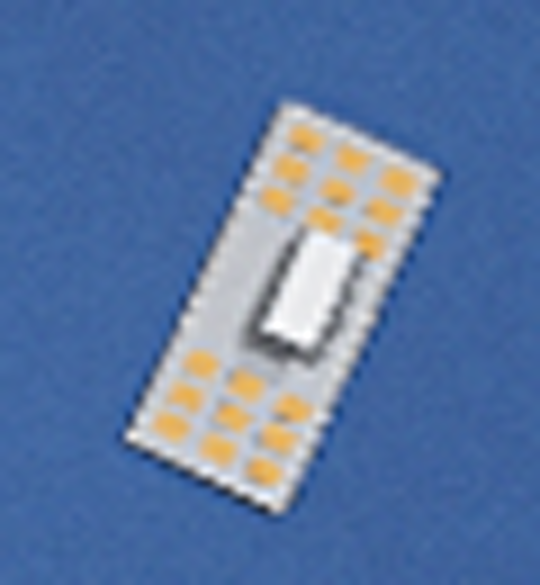

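```bash
cat >> h.py <<'E'
from scipy.optimize import least_squares
def fit(p,pts,uv,x0):
    "pts local Nx3 (base z=0), pose x,y,yaw"
    pts=np.array(pts,float)
    def W(q):
        c,s=np.cos(q[2]),np.sin(q[2]); return pts@np.array([[c,s,0],[-s,c,0],[0,0,1]])+[q[0],q[1],0]
    r=least_squares(lambda q:(proj(p,W(q))-uv).ravel(),x0,x_scale=[1,1,.01])
    return r.x, r.fun.reshape(-1,2)
E
python3 - <<'E'
from h import *
p=get_image('top')
cr=lambda a,s,o:(np.array(a,float)+.5)/s-.5+np.array(o)
uv=cr([(95,85),(645,103),(632,425),(75,408)],6.5,(180,145))
q,r=fit(p,[(60,70,20),(60,-130,20),(-60,-130,20),(-60,70,20)],uv,[540,163,0]); print(q,np.degrees(q[2]),r.round(2).tolist())
uv=cr([(285,102),(440,178),(282,512),(127,438)],9,(370,165))
q,r=fit(p,[(50,22,8),(50,-22,8),(-50,-22,8),(-50,22,8)],uv,[512,-250,-.4]); print(q,np.degrees(q[2]),r.round(2).tolist())
q2,_=fit(p,[(15,7,36),(15,-7,36),(-15,-7,36),(-15,7,36)],cr([(308,231),(357,246),(316,348),(265,330)],9,(370,165)),q);print(q2)
s=telemetry.read_state();Rm=R.from_quat(s['ee_rot']).as_matrix();print(Rm.round(3),s['position'])
E
```

```text
[ 5.41192949e+02  1.62328152e+02 -3.36091736e-02] -1.9256637982150968 [[-0.53, -0.68], [0.43, -0.64], [0.62, 0.75], [-0.52, 0.51]]
[ 5.06700781e+02 -2.53253345e+02 -4.62379401e-01] -26.492388225880838 [[0.19, -0.29], [0.21, -0.51], [-0.13, 0.49], [-0.27, 0.29]]
[ 5.06896494e+02 -2.53316945e+02 -4.04239154e-01]
[[-0.305  0.952 -0.   ]
 [ 0.952  0.305  0.   ]
 [ 0.    -0.    -1.   ]] [ 190.54820342 -595.21448046  214.30929182]
```

```bash
cat >> h.py <<'E'
def goto(xyz,ang):
    "ang deg: world angle of tool x (tool pointing down). prints tool shift cm and rotvec"
    s=telemetry.read_state();R0=R.from_quat(s['ee_rot']);
    a=np.radians(ang);x=np.array([np.cos(a),np.sin(a),0]);z=np.array([0,0,-1.])
    Rt=R.from_matrix(np.c_[x,np.cross(z,x),z])
    print('t',s['clock'],'pos',np.round(s['position'],1),'xyz',np.round(R0.inv().apply(np.array(xyz)-s['position'])/10,2),'rot',(R0.inv()*Rt).as_rotvec().round(3),'F',np.round(s['contact_force'],1),'w',round(float(s['gripper_width']),1))
E
python3 -c "
from h import *
print(arm.nose_length)
goto([507,-253,150],63.5)"
```

```text
22.0
t 1.55 pos [ 190.5 -595.2  214.3] xyz [22.94 40.57  6.43] rot [-0.    -0.     0.772] F [0.7 0.  0.6] w 85.4
```

Request:
{"api": "apply_moves", "payload": {
  "steps": [
    {"hand": 1, "xyz": [22.94, 40.57, 6.43], "delta_rot": [0, 0, 0.772]},
    {"hand": 1, "xyz": [22.94, 40.57, 6.43], "delta_rot": [0, 0, 0.772]},
    {"hand": 1, "xyz": [22.94, 40.57, 6.43], "delta_rot": [0, 0, 0.772]},
    {"hand": 1, "xyz": [22.94, 40.57, 6.43], "delta_rot": [0, 0, 0.772]},
    {"hand": 1, "xyz": [22.94, 40.57, 6.43], "delta_rot": [0, 0, 0.772]},
    {"hand": 1, "xyz": [22.94, 40.57, 6.43], "delta_rot": [0, 0, 0.772]},
    {"hand": 1, "xyz": [22.94, 40.57, 6.43], "delta_rot": [0, 0, 0.772]},
    {"hand": 1, "xyz": [22.94, 40.57, 6.43], "delta_rot": [0, 0, 0.772]},
    {"hand": 1, "xyz": [22.94, 40.57, 6.43], "delta_rot": [0, 0, 0.772]},
    {"hand": 1, "xyz": [22.94, 40.57, 6.43], "delta_rot": [0, 0, 0.772]},
    {"hand": 1, "xyz": [22.94, 40.57, 6.43], "delta_rot": [0, 0, 0.772]},
    {"hand": 1, "xyz": [22.94, 40.57, 6.43], "delta_rot": [0, 0, 0.772]}
  ]
}}

```text
clock: 2.55
position: [508.8, -250.6, 149.8]
ee_rot: [0.85, 0.527, 0.0, 0.0]
contact_force: [1.1, -0.2, 0.4]
gripper_width: 85.1
```

```bash
python3 - <<'E'
from h import *
goto([507,-253,150],63.5)
p=get_image('wrist'); cv2.imwrite('pics/w1.png',p['frame']); print(p['origin'])
s=telemetry.read_state();print(proj(p,[[507,-253,0]]),s['position'])
E
```

```text
t 2.55 pos [ 508.8 -250.6  149.8] xyz [-0.29 -0.06 -0.02] rot [ 0.001 -0.     0.002] F [ 1.1 -0.2  0.4] w 85.1
[ 433.68462834 -214.1174055   309.73934386]
[[275.72013172 181.48996625]] [ 511.69179244 -248.22110495  148.93043175]
```

View pics/w1.png

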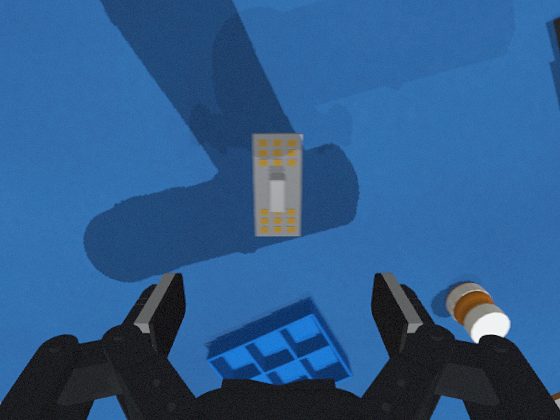

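Request:
{"api": "apply_moves", "payload": {
  "steps": [
    {"hand": 1, "xyz": [0, 0, 0], "delta_rot": [0, 0, 0]},
    {"hand": 1, "xyz": [0, 0, 0], "delta_rot": [0, 0, 0]},
    {"hand": 1, "xyz": [0, 0, 0], "delta_rot": [0, 0, 0]}
  ]
}}

```text
clock: 2.85
position: [506.6, -253.5, 150.1]
ee_rot: [0.85, 0.526, -0.0, 0.0]
contact_force: [-0.6, 0.2, -0.4]
gripper_width: 85.2
```

```bash
python3 - <<'E'
from h import *
goto([507,-253,150],63.5)
p=get_image('wrist'); f=p['frame']
cv2.imwrite('pics/w2.png',cv2.resize(f[120:250,220:330],None,fx=4.5,fy=4.5,interpolation=cv2.INTER_CUBIC)); print(p['origin'])
s=telemetry.read_state();print(s['position'])
for o in nets.outline_of(p,'carrier')[:1]:
    m=o['pixels'].astype(np.uint8); c=max(cv2.findContours(m,0,1)[0],key=cv2.contourArea); r=cv2.boxPoints(cv2.minAreaRect(c));print(r.tolist()); w=unproj(p,r,8);print(w,w.mean(0))
E
```

```text
t 2.85 pos [ 506.6 -253.5  150.1] xyz [0.06 0.01 0.01] rot [-0.  0. -0.] F [-0.6  0.2 -0.4] w 85.2
[ 431.63533609 -216.7675244   310.10620622]
[ 506.39339631 -253.79759498  150.24851397]
[[253.80935668945312, 236.29278564453125], [255.73770141601562, 132.16180419921875], [304.1840515136719, 133.0589599609375], [302.2557067871094, 237.18994140625]]
[[ 543.02888767 -299.27426179    8.        ]
 [ 454.30432929 -250.35814325    8.        ]
 [ 474.30913463 -212.11600393    8.        ]
 [ 565.2912285  -256.92579514    8.        ]] [ 509.23339502 -254.66855103    8.        ]
```

View pics/w2.png

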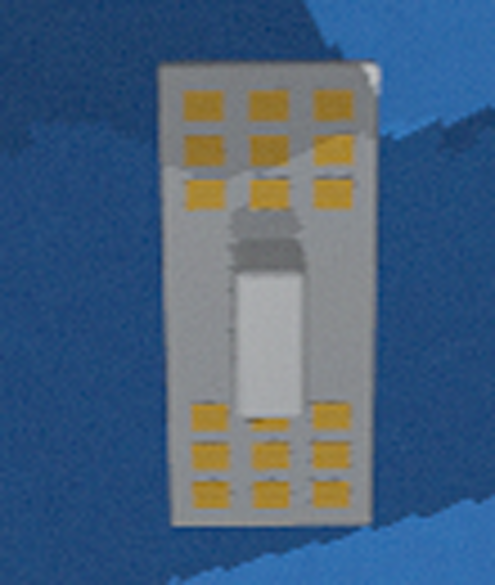

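```bash
python3 - <<'E'
from h import *
p=get_image('wrist')
cr=lambda a,s,o:(np.array(a,float)+.5)/s-.5+np.array(o)
q,r=fit(p,[(-50,-22,8),(-50,22,8),(50,22,8),(50,-22,8)],cr([(159,64),(379,64),(372,524),(172,526)],4.5,(220,120)),[507,-253,-.46]); print(q,np.degrees(q[2]),r.round(2).tolist())
q2,r=fit(p,[(-15,-7,36),(-15,7,36),(15,7,36),(15,-7,36)],cr([(235,273),(303,273),(301,415),(235,417)],4.5,(220,120)),q); print(q2,np.degrees(q2[2]),r.round(2).tolist())
goto([q[0],q[1],34],np.degrees(q[2])+90)
E
```

```text
[ 5.09713496e+02 -2.54647995e+02 -4.57477611e-01] -26.211536354829367 [[-0.19, 0.1], [0.24, -0.26], [0.03, 0.18], [-0.08, 0.04]]
[ 5.09340723e+02 -2.55052518e+02 -4.66976410e-01] -26.75577742595659 [[-0.79, -0.77], [0.69, -0.73], [0.74, 1.05], [-0.63, 0.57]]
t 3.0 pos [ 506.4 -254.   150.3] xyz [ 0.09  0.33 11.63] rot [ 0.    -0.    -0.006] F [ 0.4 -0.2  0.5] w 85.7
```

Request:
{"api": "apply_moves", "payload": {
  "steps": [
    {"hand": 0.6, "xyz": [0.05, 0.2, 3], "delta_rot": [0, 0, 0]},
    {"hand": 0.6, "xyz": [0.05, 0.2, 6], "delta_rot": [0, 0, 0]},
    {"hand": 0.5, "xyz": [0.05, 0.2, 9], "delta_rot": [0, 0, 0]},
    {"hand": 0.5, "xyz": [0.05, 0.2, 11], "delta_rot": [0, 0, 0]},
    {"hand": 0.5, "xyz": [0.05, 0.2, 11.6], "delta_rot": [0, 0, 0]},
    {"hand": 0.5, "xyz": [0.05, 0.2, 11.6], "delta_rot": [0, 0, 0]},
    {"hand": 0, "xyz": [0.05, 0.2, 11.6], "delta_rot": [0, 0, 0]},
    {"hand": 0, "xyz": [0.05, 0.2, 11.6], "delta_rot": [0, 0, 0]},
    {"hand": 0, "xyz": [0.05, 0.2, 11.6], "delta_rot": [0, 0, 0]},
    {"hand": 0, "xyz": [0.05, 0.2, 11.6], "delta_rot": [0, 0, 0]},
    {"hand": 0, "xyz": [0.05, 0.2, 11.6], "delta_rot": [0, 0, 0]},
    {"hand": 0, "xyz": [0.05, 0.2, 11.6], "delta_rot": [0, 0, 0]}
  ]
}}

```text
clock: 4.0
position: [509.3, -253.5, 34.6]
ee_rot: [0.85, 0.526, 0.0, 0.0]
contact_force: [0.5, -0.0, 0.2]
gripper_width: -0.1
```

```bash
python3 - <<'E'
from h import *
goto([540,140,150],88)
p=get_image('wrist'); cv2.imwrite('pics/w3.png',p['frame'])
E
```

```text
t 4.0 pos [ 509.3 -253.5   34.6] xyz [ 36.6  -14.78 -11.54] rot [ 0.001 -0.    -0.427] F [ 0.5 -0.   0.2] w -0.1
```

View pics/w3.png

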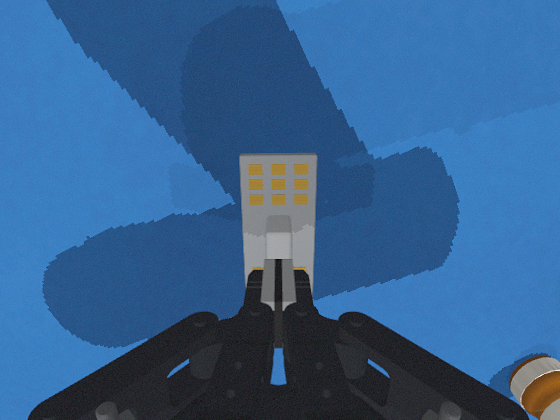

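```bash
python3 - <<'E'
from h import *
p=get_image('wrist'); s=telemetry.read_state(); print(s['position'],s['gripper_width'])
c,sn=np.cos(-.46),np.sin(-.46)
for o in [(509.3,-254.5)]:
  for z in (8,36):
    for x,y in [(-15,-7),(-15,7),(15,7),(15,-7)]:
      print('bar',z,x,y,proj(p,[[o[0]+c*x-sn*y,o[1]+sn*x+c*y,z]]).round())
Rm=R.from_quat(s['ee_rot']).as_matrix()
for d in (0,3,22): 
  for y in (-11,11): print('tool z',d,y,proj(p,[s['position']+Rm@[0,y,d]]).round())
cv2.imwrite('pics/w4.png',cv2.resize(p['frame'][140:350,200:360],None,fx=2.8,fy=2.8,interpolation=cv2.INTER_CUBIC))
p=get_image('scene'); cv2.imwrite('pics/s4.png',cv2.resize(p['frame'][110:210,150:270],None,fx=5,fy=5,interpolation=cv2.INTER_CUBIC))
E
```

```text
[ 509.15519073 -253.4822222    34.302359  ] -0.0989766085301886
bar 8 -15 -7 [[266. 213.]]
bar 8 -15 7 [[290. 213.]]
bar 8 15 7 [[289. 258.]]
bar 8 15 -7 [[267. 258.]]
bar 36 -15 -7 [[264. 232.]]
bar 36 -15 7 [[291. 232.]]
bar 36 15 7 [[291. 282.]]
bar 36 15 -7 [[265. 282.]]
tool z 0 -11 [[279. 236.]]
tool z 0 11 [[279. 273.]]
tool z 3 -11 [[279. 234.]]
tool z 3 11 [[279. 270.]]
tool z 22 -11 [[279. 221.]]
tool z 22 11 [[279. 254.]]
```

View pics/w4.png

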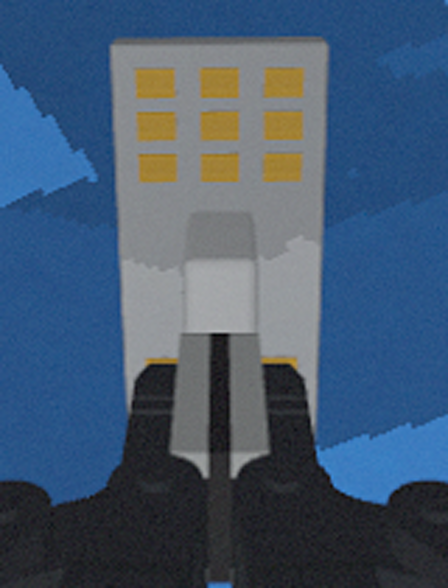

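View pics/s4.png

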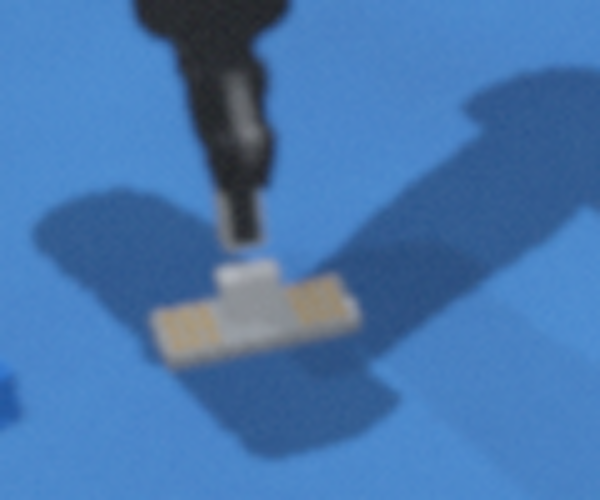

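```bash
python3 - <<'E'
from h import *
p=get_image('scene'); w=get_image('wrist'); s=telemetry.read_state(); print(s['position'],arm, [a for a in dir(arm) if a[0]!='_'])
Rm=R.from_quat(s['ee_rot']).as_matrix()
for d in (22,0,-10,-20,-30,-40): print(d,proj(p,[s['position']+Rm@[0,0,d]]).round(1),proj(w,[s['position']+Rm@[0,-11,d]]).round(1))
print('bartop',proj(p,[[509,-254,36],[509,-254,0]]))
E
```

```text
[ 509.02911374 -253.44764581   34.02129705] <Robot object at 0x7efff035fe00> ['IKError', 'nose_length']
22 [[200.5 170.8]] [[279.3 220.9]]
0 [[199.6 163.6]] [[279.4 236.5]]
-10 [[199.2 160.3]] [[279.5 244.9]]
-20 [[198.7 156.9]] [[279.6 254.2]]
-30 [[198.3 153.5]] [[279.7 264.7]]
-40 [[197.8 150.1]] [[279.8 276.7]]
bartop [[199.37731405 162.87283644]
 [200.91548786 174.63663549]]
```

The wrist and scene pictures both show the shut fingertips hanging above the bar, with a gap of about 4 px in the scene view and a width of 0. So the grasp closed on air. By the two cameras, the real tips are about 14–25 mm behind the reported TCP rather than 22 mm ahead of it. I'll find the true tip offset by touching down lightly on the bar top, which is at z = 36.

Request:
{"api": "apply_moves", "payload": {
  "steps": [
    {"hand": 0, "xyz": [0, 0, 0.3], "delta_rot": [0, 0, 0]},
    {"hand": 0, "xyz": [0, 0, 0.5], "delta_rot": [0, 0, 0]},
    {"hand": 0, "xyz": [0, 0, 0.5], "delta_rot": [0, 0, 0]}
  ]
}}

```text
clock: 4.5
position: [508.5, -253.4, 28.3]
ee_rot: [0.85, 0.526, -0.0, -0.001]
contact_force: [-0.2, -0.1, -0.5]
gripper_width: -0.0
```

Request:
{"api": "apply_moves", "payload": {
  "steps": [
    {"hand": 0, "xyz": [0, 0, 0.2], "delta_rot": [0, 0, 0]},
    {"hand": 0, "xyz": [0, 0, 0.2], "delta_rot": [0, 0, 0]}
  ]
}}

```text
clock: 4.67
position: [508.7, -253.4, 26.5]
ee_rot: [0.85, 0.526, -0.0, -0.0]
contact_force: [-0.1, 0.1, -1.1]
gripper_width: 0.3
```

Request:
{"api": "apply_moves", "payload": {
  "steps": [
    {"hand": 0, "xyz": [0, 0, 0.2], "delta_rot": [0, 0, 0]},
    {"hand": 0, "xyz": [0, 0, 0.2], "delta_rot": [0, 0, 0]}
  ]
}}

```text
clock: 4.83
position: [508.8, -253.5, 24.6]
ee_rot: [0.85, 0.526, -0.0, -0.0]
contact_force: [0.2, -0.6, -0.0]
gripper_width: 0.4
```

```bash
python3 - <<'E'
from h import *
p=get_image('wrist'); cv2.imwrite('pics/w5.png',cv2.resize(p['frame'][140:350,200:360],None,fx=2.8,fy=2.8,interpolation=cv2.INTER_CUBIC))
p=get_image('scene'); cv2.imwrite('pics/s5.png',cv2.resize(p['frame'][110:210,150:270],None,fx=5,fy=5,interpolation=cv2.INTER_CUBIC))
E
```

```text
(no output)
```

View pics/s5.png

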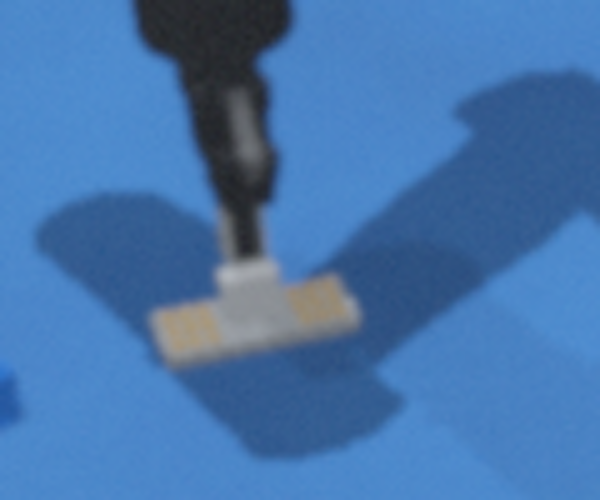

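Request:
{"api": "apply_moves", "payload": {
  "steps": [
    {"hand": 0, "xyz": [0, 0, 0.15], "delta_rot": [0, 0, 0]},
    {"hand": 0, "xyz": [0, 0, 0.15], "delta_rot": [0, 0, 0]}
  ]
}}

```text
clock: 5.1
position: [508.9, -253.5, 23.3]
ee_rot: [0.85, 0.526, -0.0, -0.0]
contact_force: [-0.3, 0.3, -0.3]
gripper_width: -0.1
```

Request:
{"api": "apply_moves", "payload": {
  "steps": [
    {"hand": 0, "xyz": [0, 0, 0.15], "delta_rot": [0, 0, 0]},
    {"hand": 0, "xyz": [0, 0, 0.15], "delta_rot": [0, 0, 0]}
  ]
}}

```text
clock: 5.27
position: [508.8, -253.5, 21.8]
ee_rot: [0.85, 0.526, -0.0, -0.0]
contact_force: [-0.7, 0.7, 0.1]
gripper_width: -0.0
```

```bash
python3 - <<'E'
from h import *
p=get_image('wrist'); cv2.imwrite('pics/w6.png',cv2.resize(p['frame'][140:350,200:360],None,fx=2.8,fy=2.8,interpolation=cv2.INTER_CUBIC))
E
```

```text
(no output)
```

View pics/w6.png

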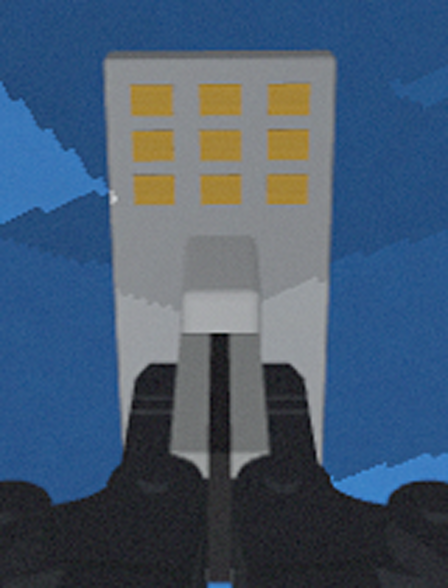

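Request:
{"api": "apply_moves", "payload": {
  "steps": [
    {"hand": 0, "xyz": [0, 0, 0.15], "delta_rot": [0, 0, 0]},
    {"hand": 0, "xyz": [0, 0, 0.15], "delta_rot": [0, 0, 0]}
  ]
}}

```text
clock: 5.48
position: [508.9, -253.5, 20.3]
ee_rot: [0.85, 0.526, -0.0, -0.0]
contact_force: [-0.3, 0.4, -0.2]
gripper_width: -0.2
```

Request:
{"api": "apply_moves", "payload": {
  "steps": [
    {"hand": 0, "xyz": [0, 0, 0.15], "delta_rot": [0, 0, 0]},
    {"hand": 0, "xyz": [0, 0, 0.15], "delta_rot": [0, 0, 0]}
  ]
}}

```text
clock: 5.65
position: [509.1, -253.5, 19.1]
ee_rot: [0.85, 0.526, 0.0, 0.0]
contact_force: [0.1, -0.6, 1.1]
gripper_width: 0.2
```

```bash
python3 - <<'E'
from h import *
goto([509,-254,10],63.8)
p=get_image('scene'); cv2.imwrite('pics/s6.png',cv2.resize(p['frame'][110:210,150:270],None,fx=5,fy=5,interpolation=cv2.INTER_CUBIC))
E
```

```text
t 5.65 pos [ 509.1 -253.5   19.1] xyz [-0.05  0.01  0.91] rot [ 0.     0.    -0.005] F [ 0.1 -0.6  1.1] w 0.2
```

View pics/s6.png

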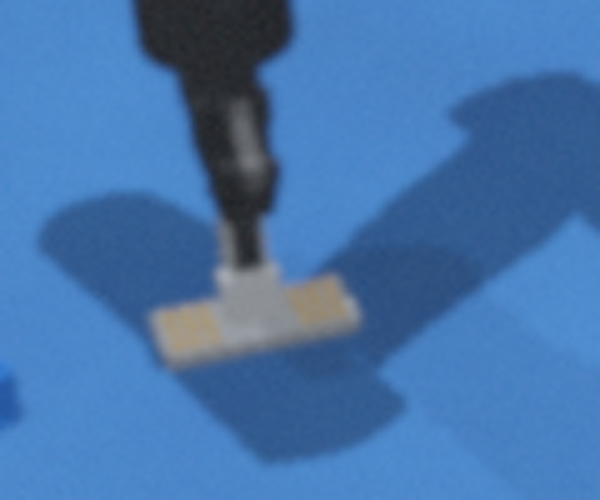

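Request:
{"api": "apply_moves", "payload": {
  "steps": [
    {"hand": 0, "xyz": [0, 0, 0.1], "delta_rot": [0, 0, 0]},
    {"hand": 0, "xyz": [0, 0, 0.1], "delta_rot": [0, 0, 0]}
  ]
}}

```text
clock: 5.87
position: [509.2, -253.6, 19.1]
ee_rot: [0.85, 0.527, -0.0, 0.0]
contact_force: [-2.0, 2.2, 7.7]
gripper_width: 0.1
```

Request:
{"api": "apply_moves", "payload": {
  "steps": [
    {"hand": 0, "xyz": [0, 0, 0.1], "delta_rot": [0, 0, 0]},
    {"hand": 0, "xyz": [0, 0, 0.1], "delta_rot": [0, 0, 0]}
  ]
}}

```text
clock: 6.03
position: [509.2, -253.6, 19.1]
ee_rot: [0.85, 0.527, -0.0, 0.0]
contact_force: [-2.9, 2.3, 12.5]
gripper_width: 0.2
```

Contact is clear: TCP z stalls at 19.1 while the force rises, on a surface at z = 36. The shut tips therefore stand about 17 mm behind the reported TCP, and I'll use that from now on. The stiffness is about 5 N/mm. To regrasp, I'll put the tips at about 11 mm, which is TCP z ≈ −6.

Request:
{"api": "apply_moves", "payload": {
  "steps": [
    {"hand": 0, "xyz": [0, 0, -0.6], "delta_rot": [0, 0, 0]},
    {"hand": 0.5, "xyz": [0, 0, -0.8], "delta_rot": [0, 0, 0]},
    {"hand": 0.5, "xyz": [0, 0, -0.8], "delta_rot": [0, 0, 0]},
    {"hand": 0.5, "xyz": [0, 0, -0.8], "delta_rot": [0, 0, 0]},
    {"hand": 0.5, "xyz": [0, 0, -0.8], "delta_rot": [0, 0, 0]},
    {"hand": 0.5, "xyz": [0, 0.1, -0.8], "delta_rot": [0, 0, 0]}
  ]
}}

```text
clock: 6.53
position: [509.5, -253.9, 24.5]
ee_rot: [0.85, 0.526, -0.0, -0.0]
contact_force: [0.0, -0.2, -0.1]
gripper_width: 42.4
```

Request:
{"api": "apply_moves", "payload": {
  "steps": [
    {"hand": 0.5, "xyz": [0, 0, 1], "delta_rot": [0, 0, 0]},
    {"hand": 0.5, "xyz": [0, 0, 2], "delta_rot": [0, 0, 0]},
    {"hand": 0.5, "xyz": [0, 0, 2.5], "delta_rot": [0, 0, 0]},
    {"hand": 0.5, "xyz": [0, 0, 2.5], "delta_rot": [0, 0, 0]}
  ]
}}

```text
clock: 6.87
position: [508.3, -253.6, -2.3]
ee_rot: [0.85, 0.526, -0.002, -0.002]
contact_force: [0.1, 0.4, 0.5]
gripper_width: 42.4
```

```bash
python3 - <<'E'
from h import *
goto([509,-254,-6],63.8)
p=get_image('wrist'); cv2.imwrite('pics/w7.png',p['frame'])
E
```

```text
t 6.8667 pos [ 508.3 -253.6   -2.3] xyz [-0.01  0.08  0.37] rot [-0.004  0.001 -0.005] F [0.1 0.4 0.5] w 42.4
```

View pics/w7.png

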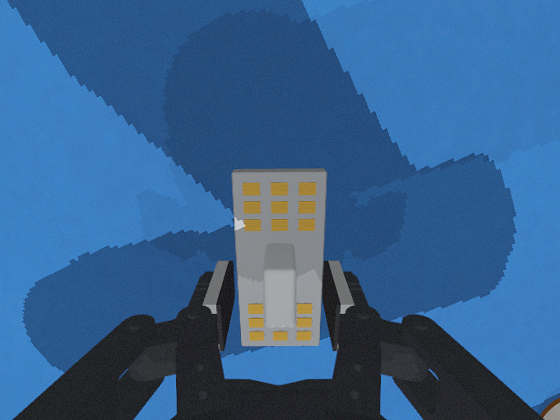

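Request:
{"api": "apply_moves", "payload": {
  "steps": [
    {"hand": 0, "xyz": [0, 0.1, 0.3], "delta_rot": [0, 0, 0]},
    {"hand": 0, "xyz": [0, 0.1, 0.3], "delta_rot": [0, 0, 0]},
    {"hand": 0, "xyz": [0, 0.1, 0.3], "delta_rot": [0, 0, 0]},
    {"hand": 0, "xyz": [0, 0.1, 0.3], "delta_rot": [0, 0, 0]},
    {"hand": 0, "xyz": [0, 0.1, 0.3], "delta_rot": [0, 0, 0]},
    {"hand": 0, "xyz": [0, 0.1, 0.3], "delta_rot": [0, 0, 0]},
    {"hand": 0, "xyz": [0, 0.1, 0.3], "delta_rot": [0, 0, 0]}
  ]
}}

```text
clock: 7.5
position: [510.8, -254.3, -3.0]
ee_rot: [0.85, 0.526, 0.0, 0.0]
contact_force: [1.1, 0.0, -1.0]
gripper_width: 12.8
```

Request:
{"api": "apply_moves", "payload": {
  "steps": [
    {"hand": 0, "xyz": [0, 0, -2], "delta_rot": [0, 0, 0]},
    {"hand": 0, "xyz": [0, 0, -4], "delta_rot": [0, 0, 0]},
    {"hand": 0, "xyz": [0, 0, -7], "delta_rot": [0, 0, 0]},
    {"hand": 0, "xyz": [0, 0, -10], "delta_rot": [0, 0, 0]},
    {"hand": 0, "xyz": [0, 0, -12], "delta_rot": [0, 0, 0]},
    {"hand": 0, "xyz": [0, 0, -12], "delta_rot": [0, 0, 0]},
    {"hand": 0, "xyz": [0, 0, -12], "delta_rot": [0, 0, 0]},
    {"hand": 0, "xyz": [0, 0, -12], "delta_rot": [0, 0, 0]}
  ]
}}

```text
clock: 8.17
position: [509.4, -253.9, 115.6]
ee_rot: [0.85, 0.526, -0.001, -0.001]
contact_force: [0.0, -0.5, -3.2]
gripper_width: 12.9
```

```bash
python3 - <<'E'
from h import *
goto([541,182,115],88)
p=get_image('wrist'); cv2.imwrite('pics/w8.png',p['frame'])
E
```

```text
t 8.1667 pos [ 509.4 -253.9  115.6] xyz [ 40.41 -16.64   0.11] rot [-0.003 -0.001 -0.428] F [ 0.  -0.5 -3.2] w 12.9
```

View pics/w8.png

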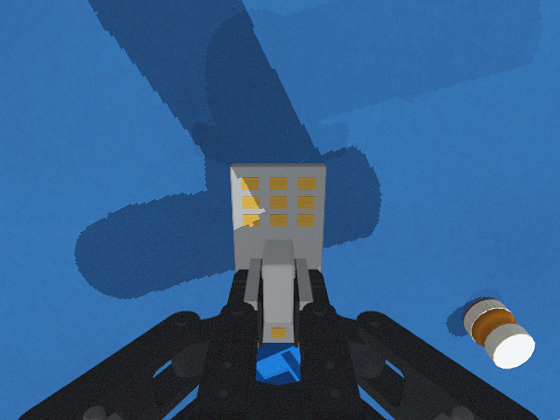

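```bash
python3 - <<'E'
from h import *
p=get_image('wrist'); s=telemetry.read_state()
P=np.array(s['position']);Rm=R.from_quat(s['ee_rot']).as_matrix()
print(s['clock'],P)
for z in (124,127,130):
  w=unproj(p,[(232,165),(326,165),(265,269),(293,269)],z); print(z,((w-P)@Rm).round(1).tolist())
w=unproj(p,[(263,265),(294,265)],152); print(((w-P)@Rm).round(1).tolist())
# top view of workholder, enlarged again
t=get_image('top'); print(nets.pinpoint(t,'workholder')[:2] and [ (d['xyz'],d['confidence']) for d in nets.pinpoint(t,'workholder')])
E
```

```text
8.2667 [ 509.40735718 -253.98321725  115.00108431]
124 [[-21.8, -51.0, -8.8], [21.4, -51.0, -8.8], [-7.4, 3.0, -9.0], [6.9, 3.0, -9.0]]
127 [[-21.4, -51.7, -11.8], [20.9, -51.6, -11.8], [-7.3, 1.3, -12.0], [6.8, 1.3, -12.0]]
130 [[-21.0, -52.3, -14.8], [20.5, -52.3, -14.8], [-7.1, -0.4, -15.0], [6.6, -0.4, -15.0]]
[[-7.0, -14.9, -36.9], [5.9, -14.9, -36.9]]
[([539.8, 163.2, 2.2], 0.88), ([253.2, 331.0, 0.5], 0.57)]
```

Request:
{"api": "apply_moves", "payload": {
  "steps": [
    {"hand": 0, "xyz": [40.4, -16.6, 0], "delta_rot": [0, 0, -0.428]},
    {"hand": 0, "xyz": [40.4, -16.6, 0], "delta_rot": [0, 0, -0.428]},
    {"hand": 0, "xyz": [40.4, -16.6, 0], "delta_rot": [0, 0, -0.428]},
    {"hand": 0, "xyz": [40.4, -16.6, 0], "delta_rot": [0, 0, -0.428]},
    {"hand": 0, "xyz": [40.4, -16.6, 0], "delta_rot": [0, 0, -0.428]},
    {"hand": 0, "xyz": [40.4, -16.6, 0], "delta_rot": [0, 0, -0.428]},
    {"hand": 0, "xyz": [40.4, -16.6, 0], "delta_rot": [0, 0, -0.428]},
    {"hand": 0, "xyz": [40.4, -16.6, 0], "delta_rot": [0, 0, -0.428]},
    {"hand": 0, "xyz": [40.4, -16.6, 0], "delta_rot": [0, 0, -0.428]},
    {"hand": 0, "xyz": [40.4, -16.6, 0], "delta_rot": [0, 0, -0.428]},
    {"hand": 0, "xyz": [40.4, -16.6, 0], "delta_rot": [0, 0, -0.428]},
    {"hand": 0, "xyz": [40.4, -16.6, 0], "delta_rot": [0, 0, -0.428]}
  ]
}}

```text
clock: 9.42
position: [543.0, 185.8, 116.4]
ee_rot: [0.717, 0.697, 0.001, 0.0]
contact_force: [-0.4, -0.7, -2.7]
gripper_width: 12.5
```

Request:
{"api": "apply_moves", "payload": {
  "steps": [
    {"hand": 0, "xyz": [0, 0, 0], "delta_rot": [0, 0, 0]},
    {"hand": 0, "xyz": [0, 0, 0], "delta_rot": [0, 0, 0]},
    {"hand": 0, "xyz": [0, 0, 0], "delta_rot": [0, 0, 0]},
    {"hand": 0, "xyz": [0, 0, 0], "delta_rot": [0, 0, 0]}
  ]
}}

```text
clock: 9.75
position: [542.3, 180.1, 116.9]
ee_rot: [0.72, 0.694, -0.0, -0.0]
contact_force: [0.2, -0.3, -2.0]
gripper_width: 12.8
```

```bash
python3 - <<'E'
from h import *
goto([542.9,184.3,115],88.07)
p=get_image('wrist'); cv2.imwrite('pics/w9.png',p['frame'])
p=get_image('scene'); cv2.imwrite('pics/s9.png',cv2.resize(p['frame'][170:320,220:400],None,fx=4,fy=4,interpolation=cv2.INTER_CUBIC))
E
```

```text
t 9.75 pos [542.3 180.1 116.9] xyz [0.43 0.05 0.19] rot [-0.     0.    -0.002] F [ 0.2 -0.3 -2. ] w 12.8
```

View pics/w9.png

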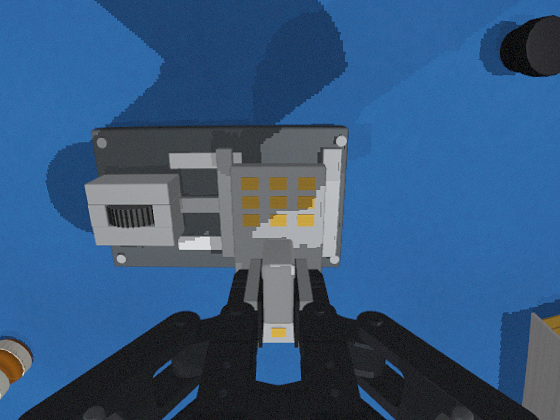

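View pics/s9.png

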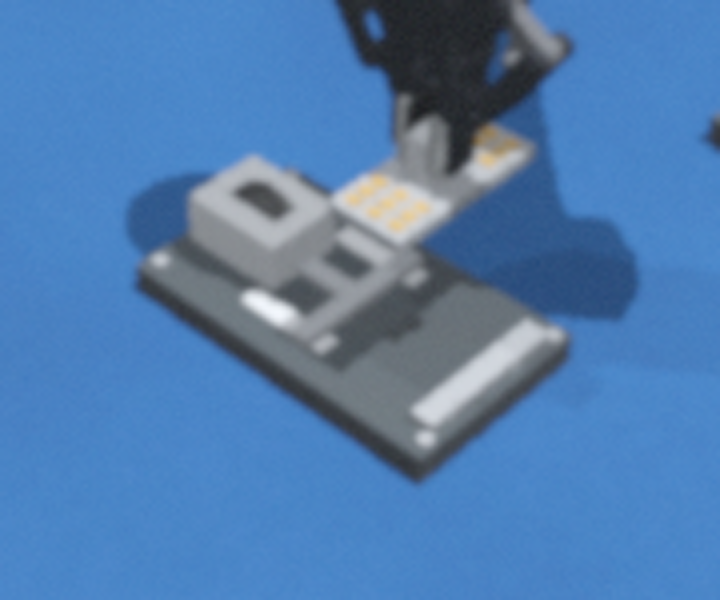

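```bash
python3 - <<'E'
from h import *
p=get_image('wrist'); s=telemetry.read_state(); print(s['position'])
f=p['frame'][115:275,80:360]; cv2.imwrite('pics/w10.png',cv2.resize(cv2.convertScaleAbs(f,alpha=1.5),None,fx=2.8,fy=2.8,interpolation=cv2.INTER_CUBIC))
uv=np.array([(95,129.5),(348.5,128),(340,266),(114,266.5)])
q,r=fit(p,[(-60,-130,20),(-60,70,20),(60,70,20),(60,-130,20)],uv,[541,162,-.03]);print(q,np.degrees(q[2]),r.round(1).tolist())
E
```

```text
[542.47953246 180.39712299 117.14657259]
[ 5.44257102e+02  1.63762755e+02 -3.80361919e-02] -2.179313264438674 [[-3.9, -0.3], [2.2, -0.4], [0.8, 1.9], [0.8, -0.0]]
```

View pics/w10.png

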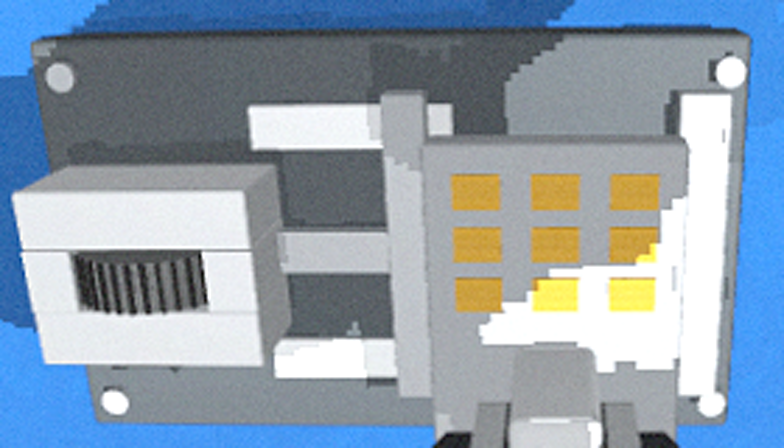

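```bash
python3 - <<'E'
from h import *
p=get_image('wrist'); s=telemetry.read_state(); print(s['position'])
cr=lambda a:(np.array(a,float)+.5)/2.8-.5+np.array((80,115))
F=[((-45,50,28),(680,95)),((45,50,28),(678,395)),((-45,62,28),(732,95)),((-45,-34,28),(382,92)),((-45,-22,28),(425,92)),((45,-34,28),(400,396)),((60,70,20),(725,418)),((60,-130,20),(98,422)),((-24.5,-124,50),(13,194)),((24.5,-124,50),(44,363)),((24.5,-62,50),(262,365)),((-60,70,0),(749,35)),((-60,-130,0),(33,38))]
P=[a for a,b in F];U=cr([b for a,b in F])
q,r=fit(p,P,U,[541,162,-.03]);print(q,np.degrees(q[2]));print(r.round(1).tolist())
q,r=fit(p,P[:8],U[:8],[541,162,-.03]);print(q,np.degrees(q[2]));print(r.round(1).tolist())
# same from top view
t=get_image('top'); f=t['frame'][145:225,180:295]; cv2.imwrite('pics/t10.png',cv2.resize(f,None,fx=6.5,fy=6.5,interpolation=cv2.INTER_CUBIC))
ct=lambda a:(np.array(a,float)+.5)/6.5-.5+np.array((180,145))
G=[((60,70,20),(95,85)),((60,-130,20),(645,103)),((-60,-130,0),(632,432)),((-60,70,20),(75,405)),((45,50,28),(138,118)),((-45,50,28),(126,368)),((45,-22,28),(330,126)),((45,-34,28),(364,126)),((-45,-34,28),(352,376)),((24.5,-62,50),(448,174)),((24.5,-124,50),(627,180)),((-24.5,-124,50),(620,318)),((-24.5,-62,50),(442,313)),((8.5,-75,50),(484,220)),((-8.5,-111,50),(583,268))]
q,r=fit(t,[a for a,b in G],ct([b for a,b in G]),[541,162,-.03]);print(q,np.degrees(q[2]));print(r.round(1).tolist())
E
```

```text
[542.47729829 180.56033117 117.14841963]
[ 5.43717246e+02  1.63479037e+02 -3.47839829e-02] -1.9929754164900735
[[1.7, -0.7], [-2.3, 0.4], [-0.9, -0.6], [-4.5, 0.7], [-3.9, 0.6], [-3.8, 0.1], [2.0, 3.1], [-0.2, 0.9], [0.5, -0.7], [1.4, 0.5], [2.2, 0.4], [-2.3, -3.2], [11.3, -2.1]]
[ 5.43430737e+02  1.64735587e+02 -3.86846424e-02] -2.2164667430787
[[3.6, -0.9], [-1.0, 0.2], [1.0, -0.7], [-2.7, 0.1], [-2.0, 0.0], [-2.5, -0.4], [3.1, 3.0], [0.7, 0.1]]
[ 5.41046050e+02  1.63361792e+02 -3.43434187e-02] -1.9677329428140458
[[-1.0, -0.6], [0.0, -0.5], [0.3, 0.9], [-1.0, 1.0], [0.0, 0.1], [-0.4, 0.0], [1.6, -0.1], [1.5, 0.1], [1.5, 0.0], [-0.4, -0.3], [-0.6, -0.3], [-0.3, -0.1], [-0.5, -0.3], [-0.5, -0.2], [-0.1, 0.4]]
```

Request:
{"api": "apply_moves", "payload": {
  "steps": [
    {"hand": 0, "xyz": [0.5, 0.17, 0], "delta_rot": [0, 0, 0]},
    {"hand": 0, "xyz": [0.5, 0.17, 3], "delta_rot": [0, 0, 0]},
    {"hand": 0, "xyz": [0.5, 0.17, 5], "delta_rot": [0, 0, 0]},
    {"hand": 0, "xyz": [0.5, 0.17, 7], "delta_rot": [0, 0, 0]},
    {"hand": 0, "xyz": [0.5, 0.17, 8], "delta_rot": [0, 0, 0]},
    {"hand": 0, "xyz": [0.5, 0.17, 8], "delta_rot": [0, 0, 0]},
    {"hand": 0, "xyz": [0.5, 0.17, 8], "delta_rot": [0, 0, 0]},
    {"hand": 0, "xyz": [0.5, 0.17, 8], "delta_rot": [0, 0, 0]}
  ]
}}

```text
clock: 10.67
position: [545.4, 186.9, 38.3]
ee_rot: [0.719, 0.695, 0.001, 0.0]
contact_force: [0.6, 0.1, -1.5]
gripper_width: 12.6
```

```bash
python3 - <<'E'
from h import *
goto([544.2,185.5,22],88)
p=get_image('wrist'); cv2.imwrite('pics/w11.png',p['frame'])
p=get_image('scene'); cv2.imwrite('pics/s11.png',cv2.resize(p['frame'][170:320,220:400],None,fx=4,fy=4,interpolation=cv2.INTER_CUBIC))
E
```

```text
t 10.6667 pos [545.4 186.9  38.3] xyz [-0.14 -0.12  1.63] rot [ 0.002 -0.001  0.001] F [ 0.6  0.1 -1.5] w 12.6
```

View pics/w11.png

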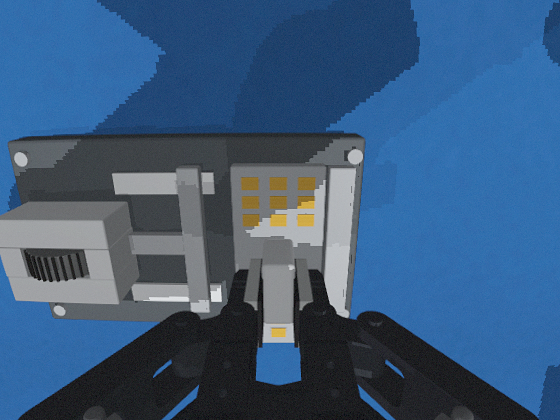

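View pics/s11.png

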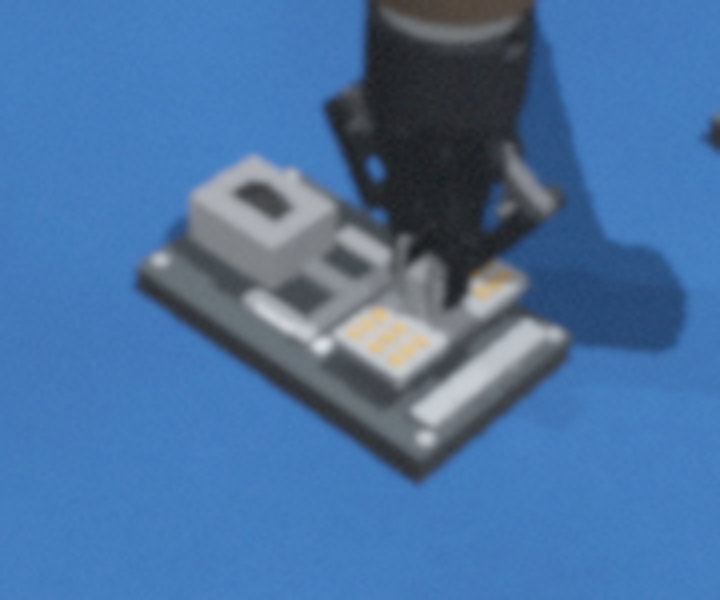

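Request:
{"api": "apply_moves", "payload": {
  "steps": [
    {"hand": 0, "xyz": [0, 0, 0.8], "delta_rot": [0, 0, 0]},
    {"hand": 0, "xyz": [0, 0, 1.4], "delta_rot": [0, 0, 0]},
    {"hand": 0, "xyz": [0, 0, 1.8], "delta_rot": [0, 0, 0]},
    {"hand": 0, "xyz": [0, 0, 1.8], "delta_rot": [0, 0, 0]},
    {"hand": 0, "xyz": [0, 0, 1.8], "delta_rot": [0, 0, 0]},
    {"hand": 0, "xyz": [0, 0, 1.8], "delta_rot": [0, 0, 0]}
  ]
}}

```text
clock: 11.27
position: [544.4, 186.2, 19.0]
ee_rot: [0.719, 0.695, -0.0, 0.0]
contact_force: [0.0, -0.2, -2.3]
gripper_width: 12.8
```

```bash
python3 - <<'E'
from h import *
goto([544.2,185.5,16.5],88)
p=get_image('wrist'); f=p['frame'][130:340,0:380]; cv2.imwrite('pics/w12.png',cv2.resize(f,None,fx=2.1,fy=2.1,interpolation=cv2.INTER_CUBIC))
s=telemetry.read_state();print(s['position'])
E
```

```text
t 11.2667 pos [544.4 186.2  19. ] xyz [-0.07 -0.01  0.25] rot [0.    0.    0.001] F [ 0.  -0.2 -2.3] w 12.8
[544.46840713 186.2782088   19.1217226 ]
```

View pics/w12.png

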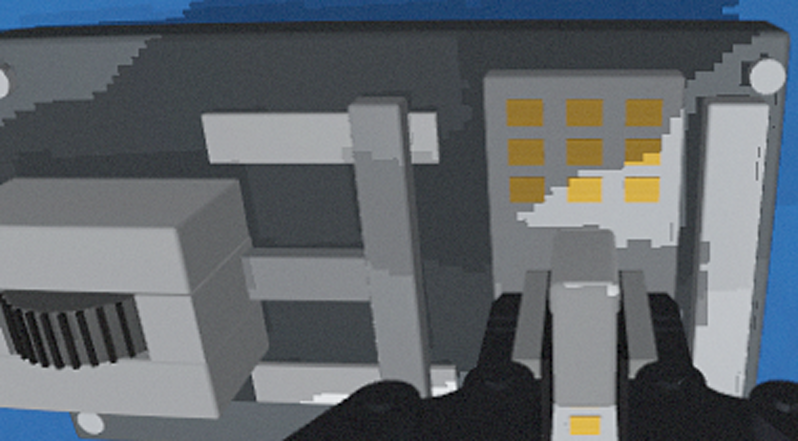

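Request:
{"api": "apply_moves", "payload": {
  "steps": [
    {"hand": 0, "xyz": [0, 0.05, 0.2], "delta_rot": [0, 0, 0]},
    {"hand": 0, "xyz": [0, 0.05, 0.3], "delta_rot": [0, 0, 0]},
    {"hand": 0, "xyz": [0, 0.05, 0.3], "delta_rot": [0, 0, 0]}
  ]
}}

```text
clock: 11.57
position: [545.3, 186.4, 17.1]
ee_rot: [0.719, 0.695, 0.001, 0.0]
contact_force: [-1.8, -0.1, 3.6]
gripper_width: 12.9
```

Request:
{"api": "apply_moves", "payload": {
  "steps": [
    {"hand": 0.35, "xyz": [0, 0, 0], "delta_rot": [0, 0, 0]},
    {"hand": 0.35, "xyz": [0, 0, 0], "delta_rot": [0, 0, 0]},
    {"hand": 0.35, "xyz": [0, 0, 0], "delta_rot": [0, 0, 0]},
    {"hand": 0.35, "xyz": [0, 0, -1], "delta_rot": [0, 0, 0]},
    {"hand": 0.35, "xyz": [0, 0, -3], "delta_rot": [0, 0, 0]},
    {"hand": 0.35, "xyz": [0, 0, -6], "delta_rot": [0, 0, 0]},
    {"hand": 0.35, "xyz": [0, 0, -9], "delta_rot": [0, 0, 0]},
    {"hand": 0.35, "xyz": [0, 0, -9], "delta_rot": [0, 0, 0]},
    {"hand": 0, "xyz": [0, 0, -9], "delta_rot": [0, 0, 0]},
    {"hand": 0, "xyz": [0, 0, -9], "delta_rot": [0, 0, 0]}
  ]
}}

```text
clock: 12.4
position: [544.4, 186.0, 106.3]
ee_rot: [0.719, 0.695, 0.0, -0.0]
contact_force: [-0.2, -0.1, -0.3]
gripper_width: 6.6
```

```bash
python3 - <<'E'
from h import *
goto([544,70,80],88)
p=get_image('wrist'); f=p['frame'][100:340,80:400]; cv2.imwrite('pics/w13.png',cv2.resize(f,None,fx=2.4,fy=2.4,interpolation=cv2.INTER_CUBIC))
E
```

```text
t 12.4 pos [544.4 186.  106.3] xyz [-11.6    0.36   2.62] rot [-0. -0.  0.] F [-0.2 -0.1 -0.3] w 6.6
```

View pics/w13.png

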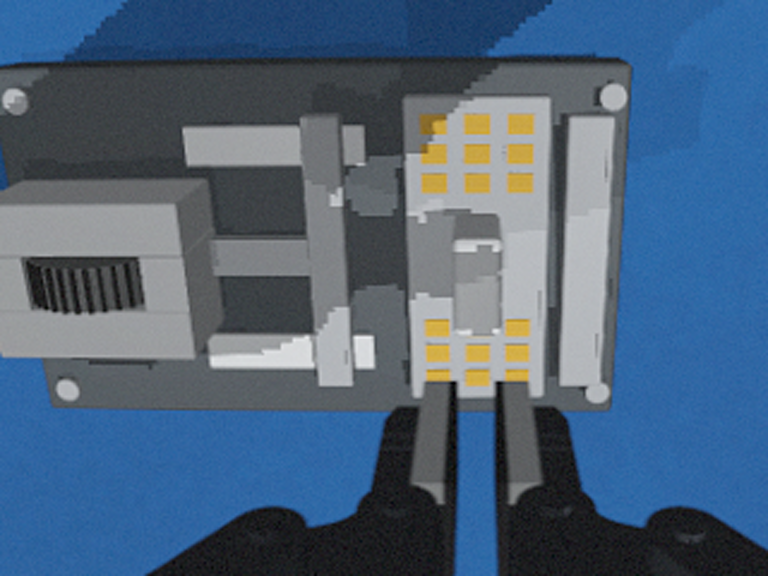

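```bash
python3 - <<'E'
from h import *
print(telemetry.read_state()['joints']); goto([539.1,62,60],-2)
E
```

```text
[ 6.10565879e-01  4.01774730e-01 -2.63423800e-01 -5.28064068e-04
 -9.07139097e-01 -2.21551400e+00]
t 12.45 pos [544.  185.8 105.4] xyz [-12.39  -0.06   4.55] rot [-1.000e-03  2.000e-03  1.571e+00] F [-0.2 -0.2 -1.1] w 0.5
```

Request:
{"api": "apply_moves", "payload": {
  "steps": [
    {"hand": 0, "xyz": [-4, 0, 0], "delta_rot": [0, 0, -0.12]},
    {"hand": 0, "xyz": [-8, 0, 0], "delta_rot": [0, 0, -0.24]},
    {"hand": 0, "xyz": [-12.4, 0, 0], "delta_rot": [0, 0, -0.36]},
    {"hand": 0, "xyz": [-12.4, 0, 0], "delta_rot": [0, 0, -0.48]},
    {"hand": 0, "xyz": [-12.4, 0, 0], "delta_rot": [0, 0, -0.6]},
    {"hand": 0, "xyz": [-12.4, 0, 0], "delta_rot": [0, 0, -0.72]},
    {"hand": 0, "xyz": [-12.4, 0, 0], "delta_rot": [0, 0, -0.84]},
    {"hand": 0, "xyz": [-12.4, 0, 0], "delta_rot": [0, 0, -0.96]},
    {"hand": 0, "xyz": [-12.4, 0, 0], "delta_rot": [0, 0, -1.08]},
    {"hand": 0, "xyz": [-12.4, 0, 0], "delta_rot": [0, 0, -1.2]},
    {"hand": 0, "xyz": [-12.4, 0, 0], "delta_rot": [0, 0, -1.32]},
    {"hand": 0, "xyz": [-12.4, 0, 0], "delta_rot": [0, 0, -1.44]}
  ]
}}

```text
clock: 13.45
position: [539.6, 61.9, 104.5]
ee_rot: [0.08, 0.997, -0.001, -0.001]
contact_force: [-0.8, -0.8, 0.2]
gripper_width: -0.1
```

Request:
{"api": "apply_moves", "payload": {
  "steps": [
    {"hand": 0, "xyz": [0, 0, 1], "delta_rot": [0, 0, -0.131]},
    {"hand": 0, "xyz": [0, 0, 2], "delta_rot": [0, 0, -0.131]},
    {"hand": 0, "xyz": [0, 0, 3], "delta_rot": [0, 0, -0.131]},
    {"hand": 0, "xyz": [0, 0, 4], "delta_rot": [0, 0, -0.131]},
    {"hand": 0, "xyz": [0, 0, 4.6], "delta_rot": [0, 0, -0.131]},
    {"hand": 0, "xyz": [0, 0, 4.6], "delta_rot": [0, 0, -0.131]},
    {"hand": 0, "xyz": [0, 0, 4.6], "delta_rot": [0, 0, -0.131]},
    {"hand": 0, "xyz": [0, 0, 4.6], "delta_rot": [0, 0, -0.131]}
  ]
}}

```text
clock: 14.12
position: [540.9, 62.3, 60.2]
ee_rot: [0.017, 1.0, 0.0, 0.0]
contact_force: [0.6, 0.4, -0.6]
gripper_width: 0.1
```

```bash
python3 - <<'E'
from h import *
goto([539.1,62,50],178)
p=get_image('wrist'); cv2.imwrite('pics/w14.png',p['frame'])
p=get_image('scene'); cv2.imwrite('pics/s14.png',cv2.resize(p['frame'][170:320,220:400],None,fx=4,fy=4,interpolation=cv2.INTER_CUBIC))
E
```

```text
t 14.1167 pos [540.9  62.3  60.2] xyz [ 0.18 -0.04  1.02] rot [0.    0.001 0.001] F [ 0.6  0.4 -0.6] w 0.1
```

View pics/w14.png

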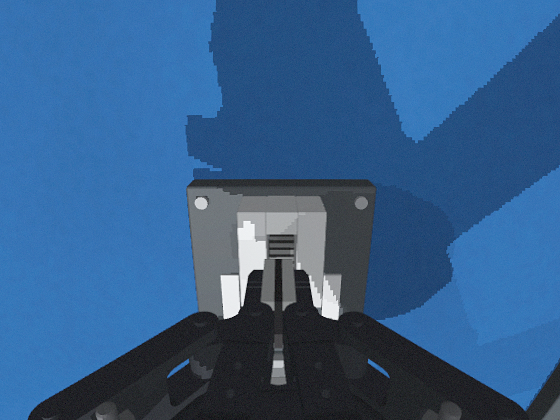

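View pics/s14.png

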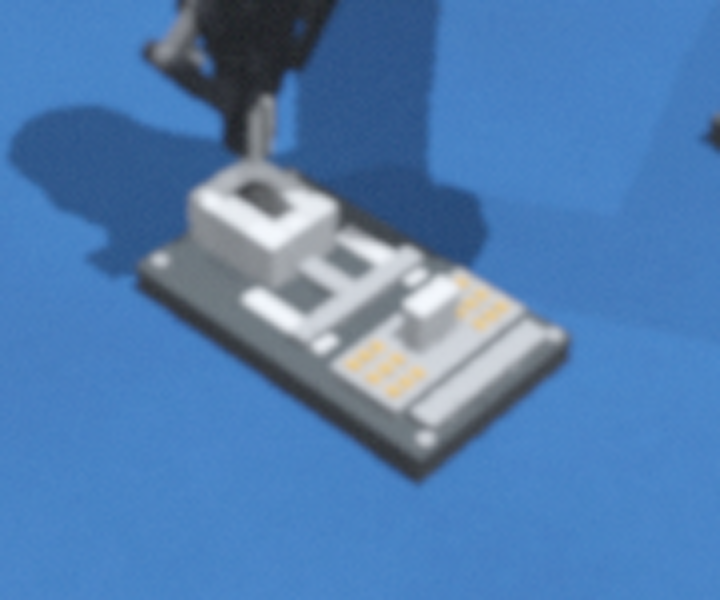

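Request:
{"api": "apply_moves", "payload": {
  "steps": [
    {"hand": 0, "xyz": [0.05, 0.1, 1], "delta_rot": [0, 0, 0]},
    {"hand": 0, "xyz": [0.05, 0.1, 1.7], "delta_rot": [0, 0, 0]},
    {"hand": 0, "xyz": [0.05, 0.1, 1.8], "delta_rot": [0, 0, 0]},
    {"hand": 0, "xyz": [0.05, 0.1, 1.8], "delta_rot": [0, 0, 0]}
  ]
}}

```text
clock: 14.55
position: [539.3, 63.0, 41.0]
ee_rot: [0.017, 1.0, -0.0, -0.001]
contact_force: [-0.1, 0.2, 0.5]
gripper_width: -0.1
```

Request:
{"api": "apply_moves", "payload": {
  "steps": [
    {"hand": 0, "xyz": [0, 0, 0.15], "delta_rot": [0, 0, 0]},
    {"hand": 0, "xyz": [0, 0, 0.15], "delta_rot": [0, 0, 0]}
  ]
}}

```text
clock: 14.72
position: [540.0, 63.2, 40.3]
ee_rot: [0.017, 1.0, -0.0, -0.0]
contact_force: [1.0, -0.7, 0.3]
gripper_width: 0.2
```

Request:
{"api": "apply_moves", "payload": {
  "steps": [
    {"hand": 0, "xyz": [0, 0, 0.1], "delta_rot": [0, 0, 0]},
    {"hand": 0, "xyz": [0, 0, 0.1], "delta_rot": [0, 0, 0]}
  ]
}}

```text
clock: 14.88
position: [540.1, 63.3, 39.5]
ee_rot: [0.017, 1.0, 0.0, 0.0]
contact_force: [0.3, -0.8, 0.8]
gripper_width: 0.4
```

Request:
{"api": "apply_moves", "payload": {
  "steps": [
    {"hand": 0, "xyz": [0, 0, 0.1], "delta_rot": [0, 0, 0]},
    {"hand": 0, "xyz": [0, 0, 0.1], "delta_rot": [0, 0, 0]}
  ]
}}

```text
clock: 15.05
position: [540.3, 63.3, 39.0]
ee_rot: [0.017, 1.0, 0.0, 0.0]
contact_force: [-1.0, 1.0, 2.5]
gripper_width: 0.2
```

Request:
{"api": "apply_moves", "payload": {
  "steps": [
    {"hand": 0, "xyz": [0, 0, 0.05], "delta_rot": [0, 0, 0]},
    {"hand": 0, "xyz": [0, 0, 0.05], "delta_rot": [0, 0, 0]}
  ]
}}

```text
clock: 15.22
position: [540.3, 63.3, 38.9]
ee_rot: [0.017, 1.0, 0.0, 0.0]
contact_force: [-1.0, 0.6, 6.8]
gripper_width: 0.2
```

Contact falls at TCP z ≈ 39.0, as predicted for the crown at z = 56, with a press of 6.8 N. Starting the first stroke.

Request:
{"api": "apply_moves", "payload": {
  "steps": [
    {"hand": 0, "xyz": [0, 0.2, 0], "delta_rot": [0, 0, 0]},
    {"hand": 0, "xyz": [0, 0.4, 0], "delta_rot": [0, 0, 0]},
    {"hand": 0, "xyz": [0, 0.6, 0], "delta_rot": [0, 0, 0]},
    {"hand": 0, "xyz": [0, 0.8, 0], "delta_rot": [0, 0, 0]}
  ]
}}

```text
clock: 15.55
position: [540.5, 70.9, 38.9]
ee_rot: [0.017, 1.0, -0.0, 0.0]
contact_force: [-1.6, -1.0, 6.2]
gripper_width: -0.5
```

```bash
python3 - <<'E'
from h import *
goto([539.1,78,39],178)
p=get_image('scene'); cv2.imwrite('pics/s15.png',cv2.resize(p['frame'][170:320,220:400],None,fx=4,fy=4,interpolation=cv2.INTER_CUBIC))
E
```

```text
t 15.55 pos [540.5  70.9  38.9] xyz [ 0.17  0.7  -0.01] rot [-0.001  0.001  0.001] F [-1.6 -1.   6.2] w -0.5
```

View pics/s15.png

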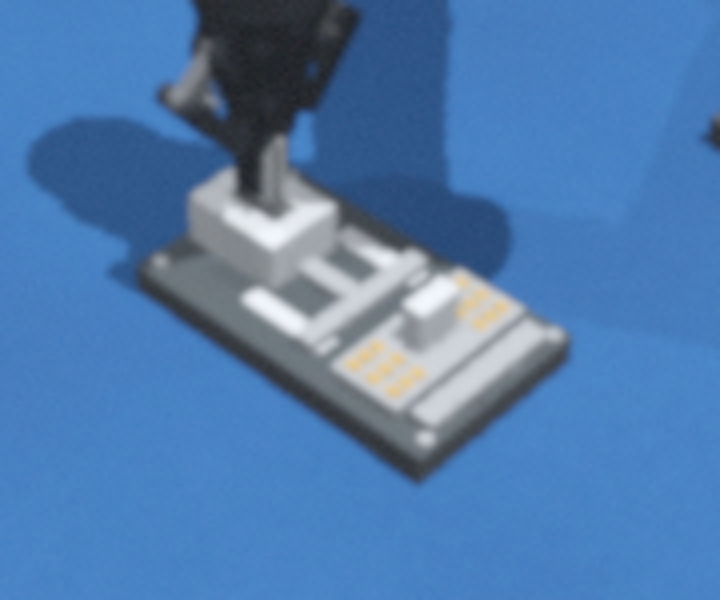

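Request:
{"api": "apply_moves", "payload": {
  "steps": [
    {"hand": 0, "xyz": [0, 0.2, 0], "delta_rot": [0, 0, 0]},
    {"hand": 0, "xyz": [0, 0.4, 0], "delta_rot": [0, 0, 0]},
    {"hand": 0, "xyz": [0, 0.6, 0], "delta_rot": [0, 0, 0]},
    {"hand": 0, "xyz": [0, 0.8, 0], "delta_rot": [0, 0, 0]}
  ]
}}

```text
clock: 15.93
position: [540.8, 79.0, 38.9]
ee_rot: [0.017, 1.0, -0.0, 0.0]
contact_force: [-0.6, -1.3, 5.1]
gripper_width: -0.3
```

Request:
{"api": "apply_moves", "payload": {
  "steps": [
    {"hand": 0, "xyz": [0, 0, -0.5], "delta_rot": [0, 0, 0]},
    {"hand": 0, "xyz": [0, -0.8, -0.5], "delta_rot": [0, 0, 0]},
    {"hand": 0, "xyz": [0, -1.7, -0.5], "delta_rot": [0, 0, 0]},
    {"hand": 0, "xyz": [0, -1.7, -0.5], "delta_rot": [0, 0, 0]},
    {"hand": 0, "xyz": [0, -1.7, -0.3], "delta_rot": [0, 0, 0]},
    {"hand": 0, "xyz": [0, -1.7, -0.1], "delta_rot": [0, 0, 0]},
    {"hand": 0, "xyz": [0, -1.7, 0], "delta_rot": [0, 0, 0]},
    {"hand": 0, "xyz": [0, -1.7, 0], "delta_rot": [0, 0, 0]}
  ]
}}

```text
clock: 16.6
position: [540.1, 61.9, 38.8]
ee_rot: [0.017, 1.0, -0.001, -0.0]
contact_force: [-1.3, -1.5, 7.0]
gripper_width: -0.1
```

```bash
cat >> h.py <<'E'
def rail(tag):
    p=get_image('scene'); cv2.imwrite(f'pics/s{tag}.png',cv2.resize(p['frame'][170:320,220:400],None,fx=4,fy=4,interpolation=cv2.INTER_CUBIC))
E
python3 -c "
from h import *
goto([539.1,78,39],178); rail('16')"
```

```text
t 16.6 pos [540.1  61.9  38.8] xyz [ 0.15  1.61 -0.02] rot [-0.001 -0.     0.002] F [-1.3 -1.5  7. ] w -0.1
```

View pics/s16.png

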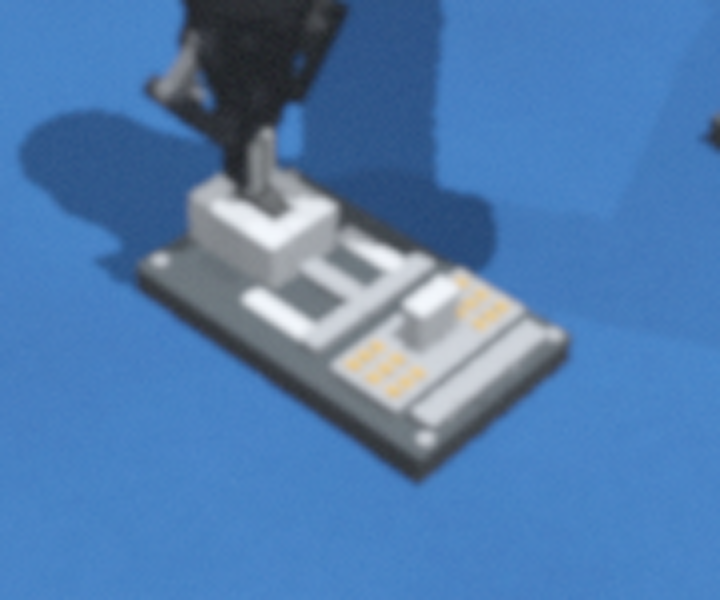

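Stroke 1 moved the rail in as expected. On to stroke 2.

Request:
{"api": "apply_moves", "payload": {
  "steps": [
    {"hand": 0, "xyz": [0, 0.2, 0], "delta_rot": [0, 0, 0]},
    {"hand": 0, "xyz": [0, 0.4, 0], "delta_rot": [0, 0, 0]},
    {"hand": 0, "xyz": [0, 0.6, 0], "delta_rot": [0, 0, 0]},
    {"hand": 0, "xyz": [0, 0.8, 0], "delta_rot": [0, 0, 0]},
    {"hand": 0, "xyz": [0, 1.0, 0], "delta_rot": [0, 0, 0]},
    {"hand": 0, "xyz": [0, 1.2, 0], "delta_rot": [0, 0, 0]},
    {"hand": 0, "xyz": [0, 1.4, 0], "delta_rot": [0, 0, 0]},
    {"hand": 0, "xyz": [0, 1.6, 0], "delta_rot": [0, 0, 0]}
  ]
}}

```text
clock: 17.32
position: [540.6, 78.0, 38.9]
ee_rot: [0.017, 1.0, -0.0, 0.0]
contact_force: [-2.1, -1.1, 7.0]
gripper_width: 0.2
```

Request:
{"api": "apply_moves", "payload": {
  "steps": [
    {"hand": 0, "xyz": [0, 0, -0.5], "delta_rot": [0, 0, 0]},
    {"hand": 0, "xyz": [0, -0.8, -0.5], "delta_rot": [0, 0, 0]},
    {"hand": 0, "xyz": [0, -1.6, -0.5], "delta_rot": [0, 0, 0]},
    {"hand": 0, "xyz": [0, -1.6, -0.5], "delta_rot": [0, 0, 0]},
    {"hand": 0, "xyz": [0, -1.6, -0.3], "delta_rot": [0, 0, 0]},
    {"hand": 0, "xyz": [0, -1.6, -0.1], "delta_rot": [0, 0, 0]},
    {"hand": 0, "xyz": [0, -1.6, 0], "delta_rot": [0, 0, 0]},
    {"hand": 0, "xyz": [0, -1.6, 0], "delta_rot": [0, 0, 0]}
  ]
}}

```text
clock: 17.98
position: [540.1, 61.9, 38.8]
ee_rot: [0.017, 1.0, -0.001, -0.0]
contact_force: [-2.3, -1.4, 7.8]
gripper_width: 0.1
```

```bash
python3 -c "
from h import *
goto([539.1,78,39],178); rail('17')"
```

```text
t 17.9833 pos [540.1  61.9  38.8] xyz [ 0.15  1.61 -0.02] rot [-0.001 -0.     0.002] F [-2.3 -1.4  7.8] w 0.1
```

View pics/s17.png

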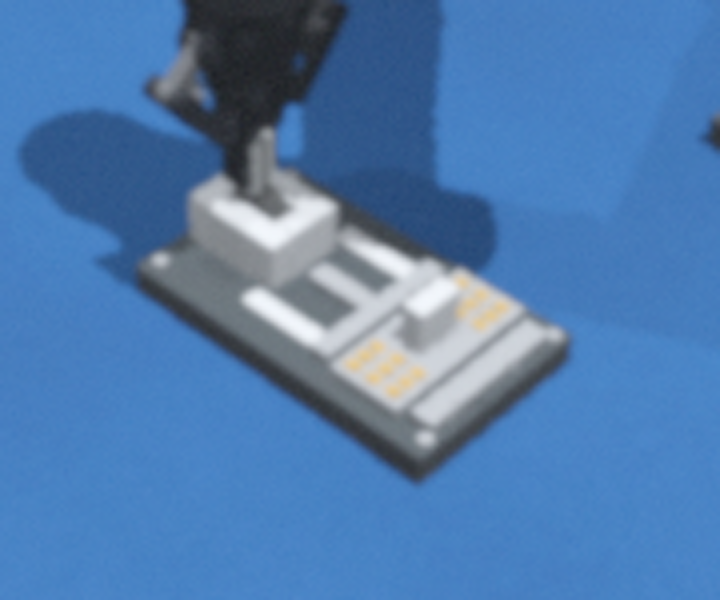

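Request:
{"api": "apply_moves", "payload": {
  "steps": [
    {"hand": 0, "xyz": [0, 0.2, -0.02], "delta_rot": [0, 0, 0]},
    {"hand": 0, "xyz": [0, 0.4, -0.03], "delta_rot": [0, 0, 0]},
    {"hand": 0, "xyz": [0, 0.6, -0.03], "delta_rot": [0, 0, 0]},
    {"hand": 0, "xyz": [0, 0.8, -0.03], "delta_rot": [0, 0, 0]},
    {"hand": 0, "xyz": [0, 1.0, -0.03], "delta_rot": [0, 0, 0]}
  ]
}}

```text
clock: 18.45
position: [540.4, 72.0, 39.0]
ee_rot: [0.017, 1.0, -0.0, -0.0]
contact_force: [-1.6, -1.8, 6.4]
gripper_width: -0.1
```

Request:
{"api": "apply_moves", "payload": {
  "steps": [
    {"hand": 0, "xyz": [0, 0.15, 0], "delta_rot": [0, 0, 0]},
    {"hand": 0, "xyz": [0, 0.3, 0], "delta_rot": [0, 0, 0]}
  ]
}}

```text
clock: 18.62
position: [540.5, 74.8, 39.0]
ee_rot: [0.017, 1.0, -0.001, -0.0]
contact_force: [-1.0, -2.5, 6.8]
gripper_width: 0.3
```

Request:
{"api": "apply_moves", "payload": {
  "steps": [
    {"hand": 0, "xyz": [0, 0.15, 0], "delta_rot": [0, 0, 0]},
    {"hand": 0, "xyz": [0, 0.3, 0], "delta_rot": [0, 0, 0]}
  ]
}}

```text
clock: 18.78
position: [540.6, 77.8, 38.9]
ee_rot: [0.017, 1.0, -0.001, -0.0]
contact_force: [-1.8, -0.8, 4.8]
gripper_width: -0.2
```

Request:
{"api": "apply_moves", "payload": {
  "steps": [
    {"hand": 0, "xyz": [0, 0, -0.5], "delta_rot": [0, 0, 0]},
    {"hand": 0, "xyz": [0, -0.8, -0.5], "delta_rot": [0, 0, 0]},
    {"hand": 0, "xyz": [0, -1.6, -0.5], "delta_rot": [0, 0, 0]},
    {"hand": 0, "xyz": [0, -1.6, -0.5], "delta_rot": [0, 0, 0]},
    {"hand": 0, "xyz": [0, -1.6, -0.3], "delta_rot": [0, 0, 0]},
    {"hand": 0, "xyz": [0, -1.6, -0.1], "delta_rot": [0, 0, 0]},
    {"hand": 0, "xyz": [0, -1.6, 0], "delta_rot": [0, 0, 0]},
    {"hand": 0, "xyz": [0, -1.6, 0], "delta_rot": [0, 0, 0]}
  ]
}}

```text
clock: 19.45
position: [540.1, 62.0, 38.9]
ee_rot: [0.017, 1.0, -0.0, -0.0]
contact_force: [-1.8, -1.3, 5.6]
gripper_width: -0.1
```

```bash
python3 -c "
from h import *
goto([539.1,78,39],178); rail('18')"
```

```text
t 19.45 pos [540.1  62.   38.9] xyz [ 0.15  1.6  -0.01] rot [-0.001 -0.     0.002] F [-1.8 -1.3  5.6] w -0.1
```

View pics/s18.png

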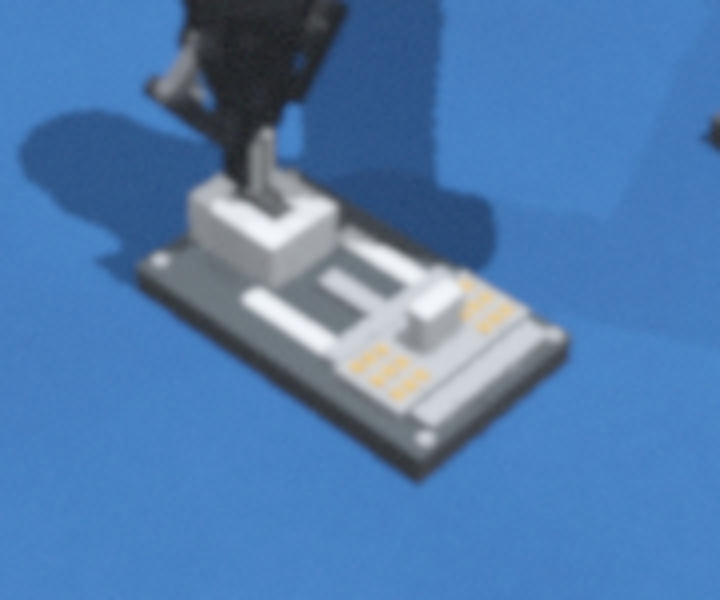

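Stroke 3 brought the rail onto the carrier and started pushing it. A small gap to the fixed rail is left, so stroke 4 goes in small steps while I watch the force.

Request:
{"api": "apply_moves", "payload": {
  "steps": [
    {"hand": 0, "xyz": [0, 0.1, 0], "delta_rot": [0, 0, 0]},
    {"hand": 0, "xyz": [0, 0.2, 0], "delta_rot": [0, 0, 0]}
  ]
}}

```text
clock: 19.67
position: [540.1, 63.8, 38.9]
ee_rot: [0.017, 1.0, -0.001, -0.0]
contact_force: [-0.9, -3.1, 5.4]
gripper_width: -0.3
```

Request:
{"api": "apply_moves", "payload": {
  "steps": [
    {"hand": 0, "xyz": [0, 0.1, 0], "delta_rot": [0, 0, 0]},
    {"hand": 0, "xyz": [0, 0.2, 0], "delta_rot": [0, 0, 0]}
  ]
}}

```text
clock: 19.83
position: [540.2, 65.9, 39.0]
ee_rot: [0.017, 1.0, -0.001, -0.0]
contact_force: [-0.3, -1.4, 6.0]
gripper_width: -0.2
```

Request:
{"api": "apply_moves", "payload": {
  "steps": [
    {"hand": 0, "xyz": [0, 0.1, 0], "delta_rot": [0, 0, 0]},
    {"hand": 0, "xyz": [0, 0.2, 0], "delta_rot": [0, 0, 0]}
  ]
}}

```text
clock: 20.0
position: [540.2, 67.6, 39.0]
ee_rot: [0.017, 1.0, -0.001, -0.0]
contact_force: [-0.4, -4.5, 5.1]
gripper_width: 0.2
```

```bash
python3 -c "
from h import *
goto([539.1,78,39],178); rail('19')"
```

```text
t 20.0 pos [540.2  67.6  39. ] xyz [ 0.15  1.04 -0.  ] rot [-0.001 -0.     0.002] F [-0.4 -4.5  5.1] w 0.2
```

View pics/s19.png

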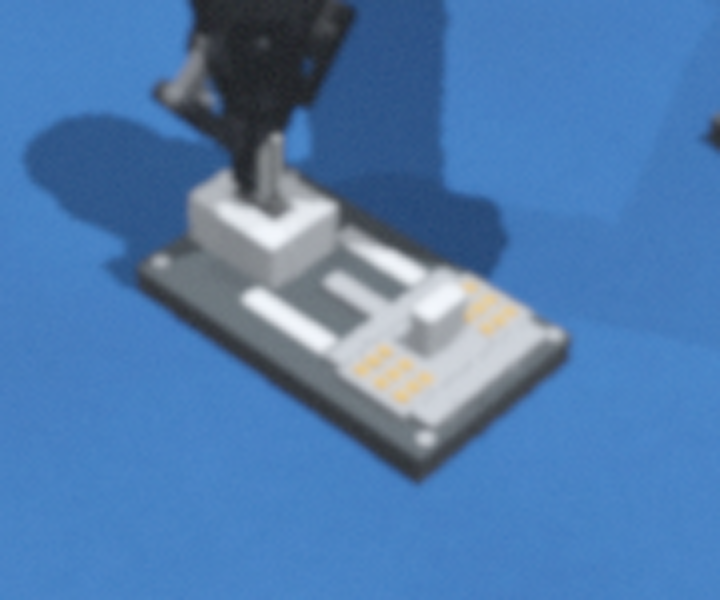

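Request:
{"api": "apply_moves", "payload": {
  "steps": [
    {"hand": 0, "xyz": [0, 0.1, 0], "delta_rot": [0, 0, 0]},
    {"hand": 0, "xyz": [0, 0.1, 0], "delta_rot": [0, 0, 0]}
  ]
}}

```text
clock: 20.22
position: [540.3, 68.5, 39.0]
ee_rot: [0.017, 1.0, -0.001, -0.0]
contact_force: [-0.8, -3.0, 6.4]
gripper_width: 0.1
```

Request:
{"api": "apply_moves", "payload": {
  "steps": [
    {"hand": 0, "xyz": [0, 0.1, 0], "delta_rot": [0, 0, 0]},
    {"hand": 0, "xyz": [0, 0.1, 0], "delta_rot": [0, 0, 0]}
  ]
}}

```text
clock: 20.38
position: [540.4, 69.5, 39.0]
ee_rot: [0.017, 1.0, -0.001, -0.0]
contact_force: [-0.5, -3.2, 5.0]
gripper_width: 0.1
```

```bash
python3 -c "
from h import *
goto([539.1,78,39],178); rail('20')
a=cv2.imread('pics/s19.png').astype(int);b=cv2.imread('pics/s20.png').astype(int)
cv2.imwrite('pics/d20.png',np.hstack([np.clip(abs(a-b)*4,0,255)[180:480,200:600],b[180:480,200:600]]))
p=get_image('top'); cv2.imwrite('pics/t20.png',cv2.resize(p['frame'][145:225,180:295],None,fx=6.5,fy=6.5,interpolation=cv2.INTER_CUBIC))"
```

```text
t 20.3833 pos [540.4  69.5  39. ] xyz [ 0.16  0.85 -0.01] rot [-0.002 -0.     0.002] F [-0.5 -3.2  5. ] w 0.1[ WARN:0@2.924] global loadsave.cpp:1063 imwrite_ Unsupported depth image for selected encoder is fallbacked to CV_8U.
```

View pics/d20.png

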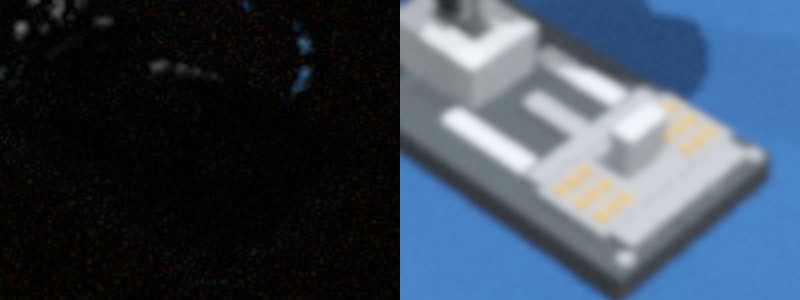

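View pics/t20.png

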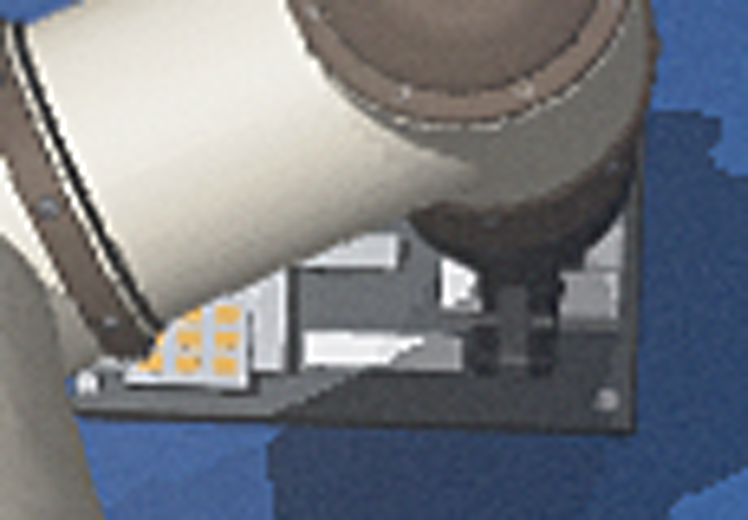

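Between s19 and s20 the finger advanced 2 mm while the rail and carrier did not move at all (the difference image is black there). Drag rose from about 1.4 N to 3–4.5 N, so the wheel is stiff and the carrier snug. Lifting off straight up to inspect.

Request:
{"api": "apply_moves", "payload": {
  "steps": [
    {"hand": 0, "xyz": [0, -0.05, -0.6], "delta_rot": [0, 0, 0]},
    {"hand": 0, "xyz": [0, -0.05, -2], "delta_rot": [0, 0, 0]},
    {"hand": 0, "xyz": [0, 0, -5], "delta_rot": [0, 0, 0]},
    {"hand": 0, "xyz": [0, 0, -9], "delta_rot": [0, 0, 0]},
    {"hand": 0, "xyz": [0, 2, -12], "delta_rot": [0, 0, 0]},
    {"hand": 0, "xyz": [0, 6, -12], "delta_rot": [0, 0, 0]},
    {"hand": 0, "xyz": [0, 10, -12], "delta_rot": [0, 0, 0]},
    {"hand": 0, "xyz": [0, 13, -12], "delta_rot": [0, 0, 0]},
    {"hand": 0, "xyz": [0, 13, -12], "delta_rot": [0, 0, 0]},
    {"hand": 0, "xyz": [0, 13, -12], "delta_rot": [0, 0, 0]}
  ]
}}

```text
clock: 21.32
position: [544.3, 202.0, 158.0]
ee_rot: [0.016, 1.0, 0.0, -0.0]
contact_force: [-0.0, 0.4, -0.6]
gripper_width: 0.2
```

```bash
python3 -c "
from h import *
goto([539.1,78,39],178); rail('21')
p=get_image('wrist'); cv2.imwrite('pics/w21.png',p['frame'])"
```

```text
t 21.3167 pos [544.3 202.  158. ] xyz [  0.13 -12.41  11.9 ] rot [ 0.    -0.001  0.004] F [-0.   0.4 -0.6] w 0.2
```

View pics/w21.png

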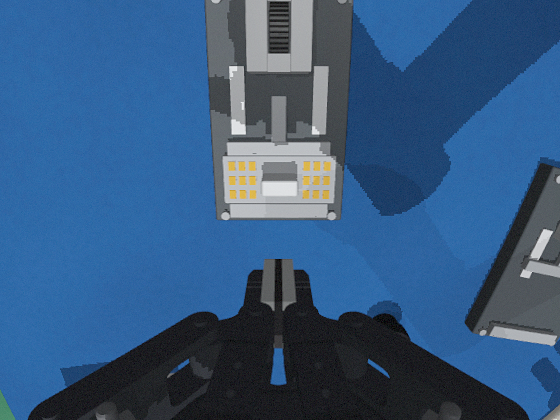

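View pics/s21.png

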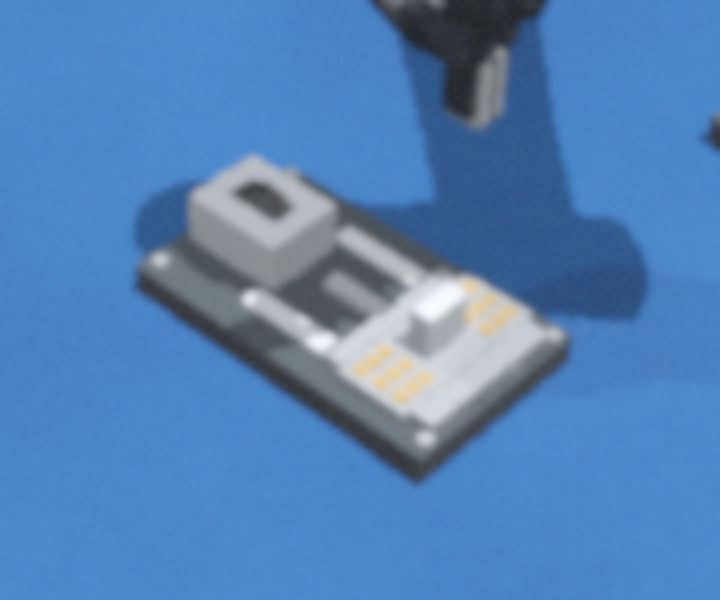

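```bash
python3 -c "
from h import *
p=get_image('wrist'); cv2.imwrite('pics/w22.png',cv2.resize(p['frame'][130:225,205:350],None,fx=5.4,fy=5.4,interpolation=cv2.INTER_CUBIC))"
```

```text
(no output)
```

View pics/w22.png

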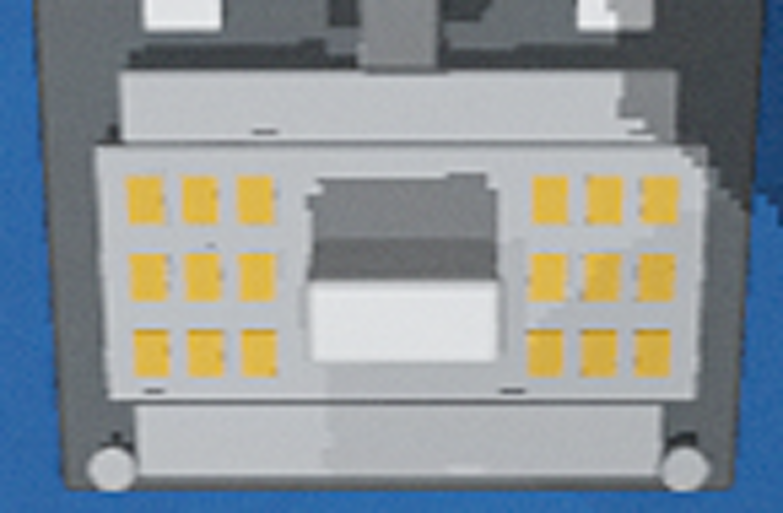

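The carrier is flush against both rails with no visible gap. Its overhangs at the fixed rail are 27 and 36 px, so it is about 0.8 mm off centre. Handing in.

```bash
python3 -c "
from h import *
print(workorder.job_done()); s=telemetry.read_state(); print(s['clock'],s['contact_force'])"
```

```text
the job is handed in; nothing more can be done
None
the job is handed in; nothing more can be done
```

The carrier is clamped snug between the two rails of the right-hand workholder, and I handed the job in at about 21.4 s of the 64 s allowed. No verdict was reported.

**What I did:** I lifted the carrier by its bar, laid it flat in the track and let go. Then I rolled the thumbwheel in four light strokes, pressing with about 5–8 N, and lifted clear. I never pushed the guide rail directly or went near the jar, tray or loupe.

**Last checks:**
- **Snug:** over the last 2 mm of finger travel the rail and carrier did not move, and the drag rose from about 1.4 N to 3–4.5 N. I stopped there. I estimate the rail's force on the carrier stayed below about 8 N.
- **Placement:** in the last wrist picture the carrier lies flat and flush against both rails, about 0.8 mm off centre along them.
- **Clear:** the hand was well above everything, with contact force near zero.

**What failed or disagreed:**
- **First grasp:** it closed on air. The shut fingertips turned out to be about 17 mm behind the reported tool point, not 22 mm ahead of it. I found this by touching the bar top, at up to 12.5 N, and the wheel touch later agreed with it.
- **Rail start:** the guide rail appeared to start at about y = −19 mm, not the stated −22 mm.
- **Workholder position:** the cameras agreed on where it stands only to about 2–3 mm.

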